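# Put a carving gouge away and lock the tool case

## Robot

A 6-joint arm with a two-finger parallel gripper is mounted at the origin on the work surface. World frame = base frame: x ahead of the robot, y to its left, z up, the work surface at z = 0. Lengths are in m, angles in degrees, forces in N, time in s.
With the tool pointing down it reaches from about 0.375 to 0.9 m from the base axis. Payload 3.1 kg.
Tool frame: the origin (TCP) lies on the centre line of the jaws, within the pads' length; the fingertips stand 19 mm ahead of it and the grasp point (between the pads) is the TCP; z points along the fingers, y is the direction in which the jaws open and shut (so a half turn about z gives the same grasp; the last joint's range is limited). The gripper opens to 87 mm and grips with 3 to 60 N. Pads are 19 mm wide; open, the fingers measure 117 mm over their backs; the gripper's body (75 mm by 190 mm) begins 51 mm behind the grasp point.
Start: joints at [62.825, 30.224, 82.088, -0, 67.689, -10.227], TCP at [0.182, 0.598, 0.242] pointing down, gripper open.
Joint ranges: [-176.69, 176.69], [-43.24, 126.21], [12.49, 139.97], [-82, 262], [0, 151.66], [-163.58, 163.58]. Speed limits (degrees/s): [159.86, 159.86, 180, 180, 180, 180].

## Interface

Orientations are given as a 3x3 rotation matrix whose columns are the frame's x, y, z axes.
In Python, from rig import bot gives the robot as it stands.
- The arm moves only by the tool carry_out, never from a script. Its argument "targets" is a list of rows, each a list of 6 numbers: the shift along the tool's x, y, z each as a share of 200 mm, from -1 to 1, then the turn, a rotation vector about the tool's x, y, z each as a share of pi/2 rad, from -1 to 1. In form: [[dx, dy, dz, ax, ay, az], ...]. A call has 1 to 20 rows; each row is the pose to reach, as a shift and turn from the pose measured when the call began, along the tool's axes at that moment; what a row does not reach only later rows make up. A row lasts 1/8 s, in which the tool goes at most 62.5 mm and 10.7 degrees, less where a joint would pass 70% of its speed; a pose out of reach is approached as far as the arm can. A call with a number of a shift or a turn outside -1 to 1 is refused whole. A call with a gripper value outside its range is refused whole. "jaw" is the gripper's target within -1 to 1 (fully open at 1, half-way at 0, shut at -1), set as the call begins (left out, the last holds). The fingers move at their own pace and stop on an object; the grip force is fixed at half the most. Time passes only in rows, so rows that repeat a pose let the fingers close. It gives the time, the measured TCP pose, the force and the opening at its end, in the units of the state.
- bot.read_state(): the state, without advancing time (a new reading comes with each control period).
- bot.capture(name): name is "scene" or "top" or "wrist"; returns the picture (420x560x3 uint8, blue, green, red); there is no depth.
- bot.camera_info(name): a dict with "camera_matrix" (3x3 intrinsics, pixels), "view" (4x4, takes a point from world to camera coordinates); the wrist camera has in their place "mount" (4x4, takes a point from camera to tool coordinates, whose origin is the TCP and whose axes are the flange's). Camera axes: x right, y down, z forward; pixel columns grow to the right and rows downward; lengths in m; the calibration is good to about 2 mm. A picture is of the moment at which its call begins: read the wrist's pose just before it. camera_info takes no time and is no camera call.
- bot.hand_in(): hands the job in, once; it reports no verdict.
The state is a dict: "time_s": time; "joint_positions": joint angles; "qvel": joint speeds; "tau": joint torques, N m; "position": TCP position; "tcp_rot": TCP orientation; "force": force on the tool from outside, world axes, zero at the start; "moment": the same for the moment, N m; "opening": opening from 0.0 (shut) to 1.0 (fully open).
Only numpy, scipy, OpenCV 4.12 (cv2) and the standard library are available. Lean on these libraries where they do the work, as an engineer would, in place of code of your own. Each camera call takes 0.05 s, during which the arm holds its last target.

## Task

Lay the loose carving gouge in the empty cradle of the open tool case, cutting end towards the hinge, set down rather than dropped, and push the lid over so that it comes down without slamming. The lid will stop a little short of shut: feel for the lock by turning the red T-handled key to and fro until the lid drops fully home, then turn the key back so that its bar lies along the lid's lock-side edge, which locks it. Leave the other things on the bench where they are, and leave nothing in your grip.

Things in the scene. Friction and masses are not known exactly. Their poses are not given: they have to be found in the camera images.
- case: Teal sheet-steel tool case fixed to the bench, 300 mm (its x) by 250 mm (its y), 80 mm high, walls 5 mm, open at the top, turned up to 0.2 rad. Origin: centre of its underside on the bench, z up. The lid is hinged along its +y wall; the lock is on the -y side. Empty cradle at x = -85 mm; two gouges lie fixed at x = +66 and +112 mm.
- cradle (a point): Where the middle of the gouge belongs: case x = -85, y = 0 mm, 43 mm above the bench, gouge axis along the case's y. The cradle is two narrow wooden rests (below) with free space for fingers between them; case wall and keeper are 55 mm or more to either side. Axes as the case's.
- handle_rest (a point): Bottom of the notch for the gouge's handle, case y = -62 mm, 30 mm above the bench: rest 8 mm thick, notch 34 mm wide at the bottom, its sides rise 16 mm and splay outwards.
- shank_rest (a point): Bottom of the notch for the gouge's steel shank, case y = +60 mm, 39 mm above the bench: rest 8 mm thick, notch 22 mm wide at the bottom, its sides rise 14 mm and splay outwards.
- keeper_mouth (a point): Mouth of the black round keeper that stands in the case on the lock side (x = 0, y = -77 mm), 61 mm in diameter, top 68 mm above the bench. The key's three lugs go into its three-armed opening. How that opening is turned is not known (this point's axes are the case's).
- gouge: Carving gouge, 190 mm long, lying loose on the bench right of the case, 0.11 to 0.22 kg. Its x runs along it to the cutting end; origin on its axis at mid-length (13 mm above the bench as it lies). Pale handle 26 by 26 mm, rounded, from x = -95 to +11 mm; steel shank 12 mm wide, 8 mm thick to +71 mm, blade 17 to 20 mm wide to +95 mm. Balances at about x = -15 mm: hold it there.
- gouge_tip (a point): The cutting end of the gouge, on its axis. In the cradle it points to the case's +y side (the hinge).
- hinge (a point): Middle of the lid's hinge line, which runs along the case's x: case y = +125 mm, 80 mm above the bench. Axes as the case's.
- lid (a joint): Angle of the lid, rad: 0 fully shut, 1.57 upright, 1.95 its stop, leaning back; starts at 1.6 to 1.8. Friction holds it near upright. Pushed 0.5 rad or more past upright towards shut, it sinks by itself, damped, in about 2 to 4 s. It then rests at about 0.07 (front edge 18 mm high), lugs standing on the keeper, until the key finds its place and it drops to 0.
- lid_corner (a point): Point on the lid's outer face (its top face when shut), 240 mm from the hinge, 100 mm from the lid's middle towards the case's -x end, clear of the key: a good place to push, from the outer (+y) side. Lid: flat teal plate 307 by 257 by 6 mm, lip turned in 13 mm. Axes turn with the lid and are the case's when shut.
- key (a joint): Key angle, rad, counter-clockwise positive from above on the shut lid; stops at -0.96 and +0.96; starts within 0.15 of 0. At 0 the bar is parallel to the lock-side edge: locked. The lugs pass the keeper at a hidden angle (within about 0.1), between 0.7 and the stop, on one side or the other, sometimes both. Once the lid is down the key turns freely. Friction about 0.1 N m; it stays where left.
- key_bar (a point): Centre of the key's red bar, 80 long, 14 thick, 26 mm high; its x along the bar, z up the key's axis. Lid shut: at case x = 0, y = -77 mm, 131 mm above the bench, underside of the bar 32 mm above the lid (a 30 mm barrel rises 16 mm below it); 15 mm higher while ajar. Lid open: it sticks out on the outer side.
- lock (a point): Centre of the steel lock rosette on the lid's top face, 202 mm from the hinge. The lid drops here by its own weight (3 to 5 N) when the key is at its hidden angle, unless a firm grip on the key carries it: hold the bar loosely between the fingers (3 mm of play), or press lightly down while turning.
- mallet: Dark wooden carver's mallet standing on its head, 86 mm in diameter, 228 mm tall; bystander. Origin at its underside.
- stone: Grey honing stone in a dark wooden base, 200 by 66 by 30 mm, lying flat; bystander. Origin under its centre.
- rosette: Carved red-brown rosette, 100 mm in diameter, 26 mm high, lying flat; bystander. Origin under its centre.
- bottle: Small closed plastic bottle with a blue cap, 62 mm in diameter, 160 mm tall; bystander. Origin under its centre.
There are look-alikes about, which are no part of the job. Of the things like the gouge, leave any that is black or purple; of the rest the larger one is meant.

How it is judged (in metres and radians):
On the way, in this order (a step that is already met when the one before it is completed fails the run):
1. the gouge lies in the cradle, cutting end towards the hinge, let go (horizontal distance between gouge and cradle below 0.022 m and x of gouge in the frame of case between -0.095 and -0.075 m and z of gouge in the frame of case between 0.038 and 0.049 m and angle between the x axis of gouge and the y axis of case, either way round below 0.12 rad and y of gouge_tip in the frame of case above 0.05 m and contact force between the fingers and gouge below 0.1 N), for 0.2 s.
2. the lid has been brought down onto the lock (within about 6 degrees of shut) (value of joint lid below 0.1 rad), for 0.2 s.
3. the key has found its place and the lid has dropped fully home (value of joint lid below 0.02 rad), for 0.2 s.
4. the key has been turned back along the lock-side edge: locked (value of joint lid below 0.02 rad and value of joint key between -0.26 and 0.26 rad), for 0.2 s.
At the end, for the whole second after the job is handed in: The gouge rests in the cradle (middle within 22 mm along it and 10 mm across, 38 to 49 mm above the bench, within 0.12 rad of the case's y, cutting end towards the hinge), the lid is fully shut (below 0.02 rad), the key is within 0.26 rad of the locked position, all at rest (all of step 4 and horizontal distance between gouge and cradle below 0.022 m and x of gouge in the frame of case between -0.095 and -0.075 m and z of gouge in the frame of case between 0.038 and 0.049 m and angle between the x axis of gouge and the y axis of case, either way round below 0.12 rad and y of gouge_tip in the frame of case above 0.05 m and angular speed of gouge below 0.2 rad/s and linear speed of gouge below 0.05 m/s); the robot touches nothing.
It fails at once if the lid is slammed (closing faster than 3 rad/s) (velocity of joint lid below -3 rad/s).
It fails at once if the gouge is let go over the case while its middle is more than about 20 mm above its seat (65 mm above the bench) (z of gouge in the frame of case above 0.065 m and x of gouge in the frame of case between -0.15 and 0.15 m and y of gouge in the frame of case between -0.125 and 0.125 m and contact force between the fingers and gouge below 0.05 N).
It fails at once if a bystander (mallet, stone, rosette or bottle) is moved by more than 30 mm (distance of any of mallet, stone, rosette, bottle from where it was at the start of the episode above 0.03 m).
It also fails if it takes over 72 s, if anything falls off the work surface, if the arm or the gripper's body presses on something with over 40 N, if the wrist force passes 120 N, or if a joint passes its speed limit or range.

## Working session

There is one attempt and no reset: what is moved stays moved. The work goes in short steps, Python scripts to look and compute and a tool call to move; the robot and the scene stay as the last step left them, time stands still between calls to the robot, and variables do not carry over. Pictures are saved under pics/ and viewed, and the job is handed in when it is done.

Besides the shell and the picture viewer there is one more tool, called after "Request:" as a command line: name --pt "numbers of a row" for each row, then --argument value for the rest. carry_out: Moves the arm, as the interface text tells. Shift numbers are shares of 200 mm and turn numbers shares of pi/2 rad, none past 1 either way. Its arguments: {"type":"object","properties":{"targets":{"type":"array"},"jaw":{"type":"number"}},"required":["targets"]}

```bash
ls; mkdir -p pics; python3 - <<'E'
from rig import bot
import cv2
s=bot.read_state();print(s)
for n in("scene","top","wrist"):
    cv2.imwrite(f"pics/{n}0.png",bot.capture(n)); print(n,bot.camera_info(n))
E
```

```text
pics
{'time_s': 0.0, 'joint_positions': array([ 6.28242497e+01,  3.02774385e+01,  8.21582101e+01, -1.30097864e-03,
        6.76878574e+01, -1.02255042e+01]), 'qvel': array([-0.01960418,  0.07173208,  0.05380491,  0.03022167, -0.03151011,
        0.04702733]), 'tau': array([-1.55434755e-03, -4.40047753e+01, -1.76584393e+01,  6.32114941e-02,
        5.84504195e-02, -1.23763834e-04]), 'position': array([0.18184586, 0.5972258 , 0.24057784]), 'tcp_rot': array([[-9.56560627e-01,  2.91531875e-01, -9.65814150e-04],
       [ 2.91533250e-01,  9.56558754e-01, -1.92722282e-03],
       [ 3.62011097e-04, -2.12507241e-03, -9.99997677e-01]]), 'force': array([ 0.08853124,  0.18185643, -0.27275839]), 'moment': array([-0.00719266, -0.042258  ,  0.0149089 ]), 'opening': 1.0009557790868875}
scene {'camera_matrix': array([[486.81478837,   0.        , 276.24346494],
       [  0.        , 486.81478837, 207.36857171],
       [  0.        ,   0.        ,   1.        ]]), 'view': array([[ 0.87757858,  0.47928892,  0.01174621, -0.42211255],
       [ 0.3103412 , -0.54921928, -0.77591657, -0.1623211 ],
       [-0
[... 374 characters left out ...]
63559,  0.01300566, -0.11188906,  0.57076489],
       [ 0.11182789, -0.00534131, -0.99371324,  1.30841369],
       [ 0.        ,  0.        ,  0.        ,  1.        ]])}
wrist {'camera_matrix': array([[305.49345512,   0.        , 278.37198086],
       [  0.        , 305.49345512, 206.57633379],
       [  0.        ,   0.        ,   1.        ]]), 'mount': array([[ 7.58076193e-04, -9.68823565e-01, -2.47750531e-01,
         6.82732013e-02],
       [ 9.99998566e-01,  3.59234160e-04,  1.65505432e-03,
         1.04757517e-03],
       [-1.51445517e-03, -2.47751430e-01,  9.68822448e-01,
        -1.43035862e-01],
       [ 0.00000000e+00,  0.00000000e+00,  0.00000000e+00,
         1.00000000e+00]])}
```

View pics/scene0.png

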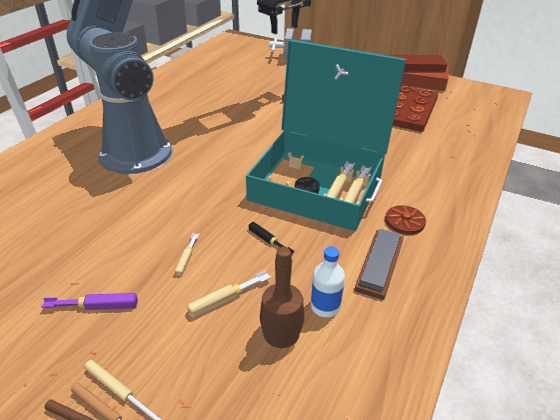

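View pics/top0.png

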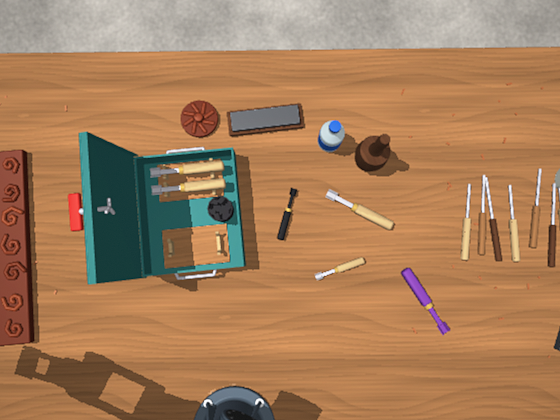

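View pics/wrist0.png

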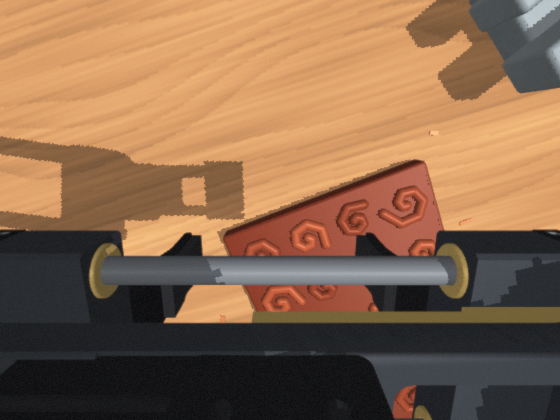

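The scene view shows the open case with the lid tilted back. The tan gouge in the top view runs from its tip at (327,193) to its handle end at (394,228), 75 px, which is about 190 mm. The smaller tan, black and purple ones are look-alikes. Next I'll measure.

```bash
cat > h.py <<'E'
import numpy as np,cv2
from rig import bot
def ray(n,px,s=None):
    i=bot.camera_info(n);d=np.linalg.inv(i["camera_matrix"])@np.array([px[0],px[1],1.])
    if n=="wrist":
        R=s["tcp_rot"];M=i["mount"];return s["position"]+R@M[:3,3],R@M[:3,:3]@d
    V=i["view"];return -V[:3,:3].T@V[:3,3],V[:3,:3].T@d
def onz(n,px,z,s=None):
    o,d=ray(n,px,s);return o+d*(z-o[2])/d[2]
def tri(a,b):
    A=np.zeros((3,3));r=np.zeros(3)
    for o,d in(a,b):
        d=d/np.linalg.norm(d);P=np.eye(3)-np.outer(d,d);A+=P;r+=P@o
    return np.linalg.solve(A,r)
def proj(n,p,s=None):
    i=bot.camera_info(n);
    if n=="wrist":
        M=i["mount"];q=M[:3,:3].T@(s["tcp_rot"].T@(np.array(p)-s["position"])-M[:3,3])
    else: q=i["view"][:3,:3]@p+i["view"][:3,3]
    q=i["camera_matrix"]@q;return q[:2]/q[2]
E
python3 - <<'E'
import cv2,numpy as np
from h import *
im=cv2.imread("pics/top0.png")
c=cv2.resize(im[120:300,60:420],None,fx=2.2,fy=2.2,interpolation=cv2.INTER_CUBIC);cv2.imwrite("pics/t1.png",c)
sc=cv2.imread("pics/scene0.png")
c=cv2.resize(sc[20:240,230:430],None,fx=2.7,fy=2.7,interpolation=cv2.INTER_CUBIC);cv2.imwrite("pics/s1.png",c)
for p in[(327,193),(394,228)]:print(onz("top",p,.013))
E
```

```text
[ 0.59363014 -0.2484544   0.013     ]
[ 0.4991271 -0.4214618  0.013    ]
```

View pics/t1.png

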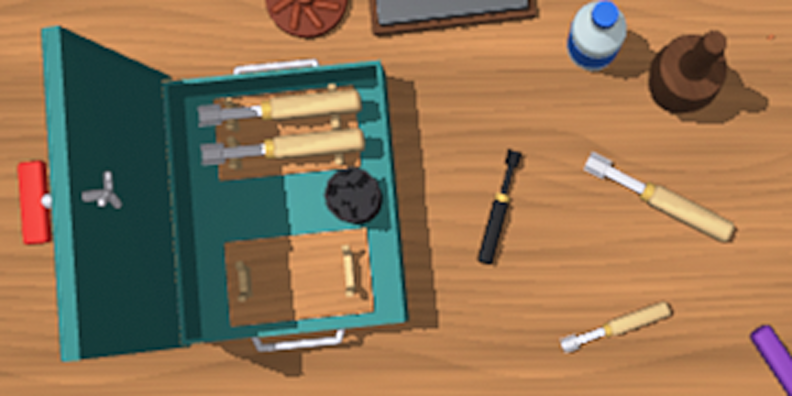

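View pics/s1.png

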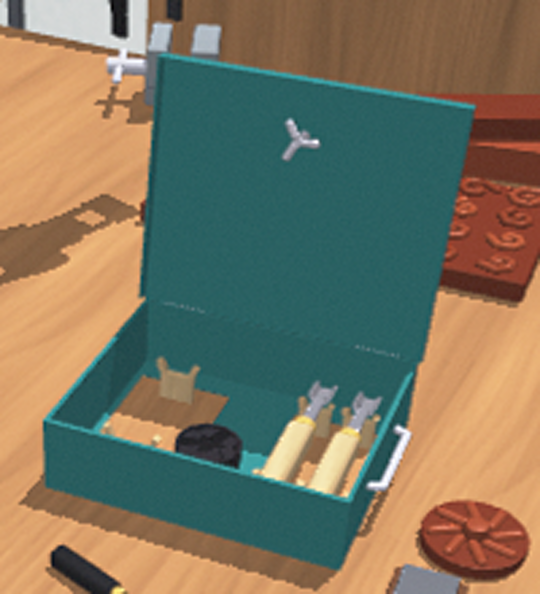

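```bash
python3 - <<'E'
import cv2,numpy as np
from h import *
im=cv2.imread("pics/top0.png")
f=lambda x,y:(x/2.2+60-.3,y/2.2+120-.3)
A=onz("top",f(381,62),.08);B=onz("top",f(408,321),.08)
print(A,B,np.linalg.norm(A-B))
H=onz("top",f(165,80),.08);print(H,np.linalg.norm(H-A))
a=(A-B)/np.linalg.norm(A-B);ang=np.arctan2(a[1],a[0]);y=np.array([-a[1],a[0],0])
O=(A+B)/2+y*.125;O[2]=0
print("ang",ang,"O",O)
print("keeper",onz("top",f(353,195),.068),"pred",O-y*.077)
hr=onz("top",f(350,271),.038);sr=onz("top",f(243,280),.046)
for n,p,q in(("hr",hr,O-.085*a-.062*y),("sr",sr,O-.085*a+.06*y)):print(n,p,q)
# gouge mask pale handle
hsv=cv2.cvtColor(im,cv2.COLOR_BGR2HSV)
roi=np.zeros(im.shape[:2],np.uint8);cv2.rectangle(roi,(318,182),(402,236),255,-1)
lab=cv2.cvtColor(im,cv2.COLOR_BGR2LAB)
for p in[(375,216),(340,200),(331,194),(360,190),(350,230),(300,260)]:print(p,hsv[p[1],p[0]],im[p[1],p[0]])
# scene corners
g=lambda x,y:(x/2.7+230-.3,y/2.7+20-.3)
for n,px,P in(("-x-y",(45,423),B),("+x-y",(347,502),A)):print(n,onz("scene",g(*px),.08),P)
E
```

```text
[ 0.70292056 -0.00705845  0.08      ] [ 0.4074384  -0.03632921  0.08      ] 0.29692841983492413
[0.68506909 0.24017719 0.08      ] 0.24787928150588
ang 0.09873886132354859 O [0.54285716 0.10269733 0.        ]
keeper [0.55115077 0.02647297 0.068     ] pred [0.55044771 0.02607237 0.        ]
hr [0.46558085 0.03337083 0.038     ] [0.46438304 0.03262014 0.        ]
sr [0.45660543 0.15569168 0.046     ] [0.45235647 0.15402591 0.        ]
(375, 216) [ 19  99 235] [144 203 235]
(340, 200) [120   6 247] [247 241 241]
(331, 194) [120   6 237] [237 231 231]
(360, 190) [ 14 141 184] [ 82 128 184]
(350, 230) [ 13 141 192] [ 86 133 192]
(300, 260) [ 13 142 185] [ 82 128 185]
-x-y [ 0.4112509  -0.03270616  0.08      ] [ 0.4074384  -0.03632921  0.08      ]
+x-y [ 0.70284243 -0.0039233   0.08      ] [ 0.70292056 -0.00705845  0.08      ]
```

```bash
python3 - <<'E'
import cv2,numpy as np
from h import *
for n,box in(("top",(318,182,402,236)),("scene",(180,265,275,325))):
    im=cv2.imread(f"pics/{n}0.png");b=im[...,0].astype(int);r=im[...,2].astype(int)
    m=np.zeros(im.shape[:2],np.uint8);x0,y0,x1,y1=box
    m[y0:y1,x0:x1]=((b>115)&(r>150))[y0:y1,x0:x1]
    k,l,st,ce=cv2.connectedComponentsWithStats(m);i=1+np.argmax(st[1:,4])
    pts=np.argwhere(l==i)[:,::-1].astype(float)
    c=pts.mean(0);u,s,v=np.linalg.svd(pts-c,full_matrices=False);d=v[0]
    t=(pts-c)@d;print(n,st[1:,4],"c",c,"ends",c+d*t.min(),c+d*t.max())
    e1=onz(n,c+d*t.min(),.013);e2=onz(n,c+d*t.max(),.013);print(e1,e2,np.linalg.norm(e1-e2),(e1+e2)/2)
E
```

```text
top [198 303] c [373.46864686 216.46864686] ends [356.54401474 207.9007304 ] [391.26446381 225.47759145]
[ 0.55319759 -0.32508782  0.013     ] [ 0.50582043 -0.414553    0.013     ] 0.1012354383766144 [ 0.52950901 -0.36982041  0.013     ]
scene [ 26 140  65  14  35 830   1   1   1   2  12   4   1   2   1   2   5   2
   1   2   4   1   6   2   2   3  22  11   1   1   6   1   1   1   4  28
   5   1   2  50  13   6   2] c [225.01566265 290.54457831] ends [271.40005301 270.57462464] [187.33107487 306.76899058]
[ 0.59528796 -0.23192276  0.013     ] [ 0.49458557 -0.40430372  0.013     ] 0.1996400975245161 [ 0.54493677 -0.31811324  0.013     ]
```

```bash
cat >> h.py <<'E'
def down(phi):
    p=np.radians(phi);x=np.array([np.cos(p),np.sin(p),0]);z=np.array([0,0,-1.]);return np.c_[x,np.cross(z,x),z]
def delta(pos,R,s=None):
    s=s or bot.read_state();Rt=s["tcp_rot"]
    d=Rt.T@(np.array(pos)-s["position"])/.2
    r=cv2.Rodrigues(Rt.T@R)[0].ravel()/(np.pi/2)
    print("share",np.round(d,3),np.round(r,3));return d,r
def st():
    s=bot.read_state();x=s["tcp_rot"][:,0];print("t",round(s["time_s"],2),"pos",s["position"].round(4),"phi",round(np.degrees(np.arctan2(x[1],x[0])),2),"zax",s["tcp_rot"][:,2].round(3),"F",s["force"].round(1),"op",round(s["opening"],3),"q",s["joint_positions"].round(1));return s
E
python3 - <<'E'
from h import *
delta([.36,.40,.44],down(120))
E
```

```text
share [-1.139 -0.686 -0.995] [-0.001  0.     0.478]
```

Request:
carry_out --pt "-0.2 -0.1 -0.3 0 0 0.1" --pt "-0.4 -0.3 -0.6 0 0 0.2" --pt "-0.7 -0.5 -0.9 0 0 0.3" --pt "-0.9 -0.6 -1 0 0 0.4" --pt "-1 -0.7 -1 0 0 0.47" --pt "-1 -0.7 -1 0 0 0.47"

```text
time_s: 0.9
position: [0.3348, 0.4035, 0.4429]
tcp_rot: [[-0.507, 0.862, 0.003], [0.862, 0.507, 0.0], [-0.001, 0.002, -1.0]]
force: [-0.3, 0.6, -0.1]
opening: 1.003
```

```bash
python3 - <<'E'
from h import *
st();delta([.5,.22,.46],down(90));delta([.54,-.345,.25],down(61.5))
E
```

```text
t 0.9 pos [0.3348 0.4035 0.4429] phi 120.49 zax [ 0.003  0.    -1.   ] F [-0.3  0.6 -0.1] op 1.003 q [38.1 12.  78.9 -0.1 89.   7.7]
share [-1.21   0.246 -0.084] [0.002 0.    0.339]
share [-3.744 -1.017  0.966] [ 0.002 -0.     0.655]
```

Request:
carry_out --pt "-0.3 0 -0.1 0 0 0.1" --pt "-0.6 0 -0.1 0 0 0.2" --pt "-0.9 0 -0.1 0 0 0.3" --pt "-1 0 -0.1 0 0 0.33"

```text
time_s: 1.4
position: [0.4371, 0.2292, 0.462]
tcp_rot: [[-0.009, 1.0, 0.001], [1.0, 0.009, -0.0], [-0.0, 0.001, -1.0]]
force: [-0.9, 0.9, -0.7]
opening: 1.001
```

```bash
python3 - <<'E'
from h import *
st();delta([.54,-.345,.25],down(61.5))
E
```

```text
t 1.4 pos [0.4371 0.2292 0.462 ] phi 90.54 zax [ 0.001 -0.    -1.   ] F [-0.9  0.9 -0.7] op 1.001 q [14.7  8.5 80.5 -0.  91.  14.2]
share [-2.875  0.487  1.062] [0.001 0.    0.323]
```

Request:
carry_out --pt "-0.3 0.05 0 0 0 0" --pt "-0.6 0.1 0 0 0 0" --pt "-0.8 0.1 0 0 0 0" --pt "-0.8 0.1 0 0 0 0"

```text
time_s: 1.9
position: [0.4585, 0.068, 0.4611]
tcp_rot: [[-0.006, 1.0, -0.001], [1.0, 0.006, -0.0], [0.0, -0.001, -1.0]]
force: [-0.8, 1.2, 0.3]
opening: 0.999
```

```bash
python3 - <<'E'
from h import *
import pickle
s=st();im=bot.capture("wrist");cv2.imwrite("pics/w1.png",im);pickle.dump(s,open("w1.pkl","wb"))
delta([.54,-.345,.25],down(61.5))
E
```

```text
t 1.9 pos [0.4585 0.068  0.4611] phi 90.36 zax [-0.001 -0.    -1.   ] F [-0.8  1.2  0.3] op 0.999 q [-5.4  5.7 84.  -0.  90.4 -5.8]
share [-2.076  0.393  1.054] [-0.001 -0.     0.322]
```

View pics/w1.png

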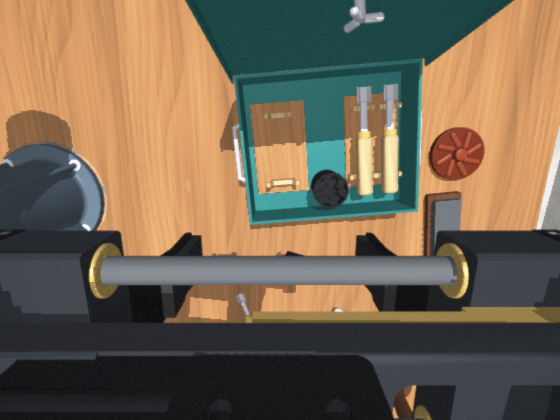

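```bash
python3 - <<'E'
from h import *
import pickle
s=pickle.load(open("w1.pkl","rb"))
C={}
for n,p,z in(("--",(251,221.5),.08),("+-",(419,210),.08),("++",(421,61),.08),("-+",(236,77),.08),("hr",(284,184),.032),("sr",(278,116),.041),("keep",(330,189),.068)):
    C[n]=onz("wrist",p,z,s);print(n,C[n])
a=C["+-"]-C["--"];print(np.linalg.norm(a),np.arctan2(a[1],a[0]));b=C["++"]-C["-+"];print(np.linalg.norm(b),np.arctan2(b[1],b[0]))
print(sum(C[k] for k in("--","+-","++","-+"))/4)
d=C["sr"]-C["hr"];print(np.linalg.norm(d),np.degrees(np.arctan2(d[1],d[0])))
im=cv2.imread("pics/w1.png");cv2.imwrite("pics/w1c.png",cv2.resize(im[40:240,220:480],None,fx=3,fy=3,interpolation=cv2.INTER_CUBIC))
E
```

```text
-- [ 0.40927336 -0.02456921  0.08      ]
+- [ 0.7077231 -0.0010701  0.08     ]
++ [0.68159333 0.24209007 0.08      ]
-+ [0.38893044 0.21655447 0.08      ]
hr [0.46855089 0.03544721 0.032     ]
sr [0.45636074 0.15875822 0.041     ]
keep [0.55004811 0.03336515 0.068     ]
0.2993734407683665 0.07857512436032481
0.29377480534910483 0.08703217207332695
[0.54688006 0.10825131 0.08      ]
0.12423850476310806 95.64574169073707
```

View pics/w1c.png

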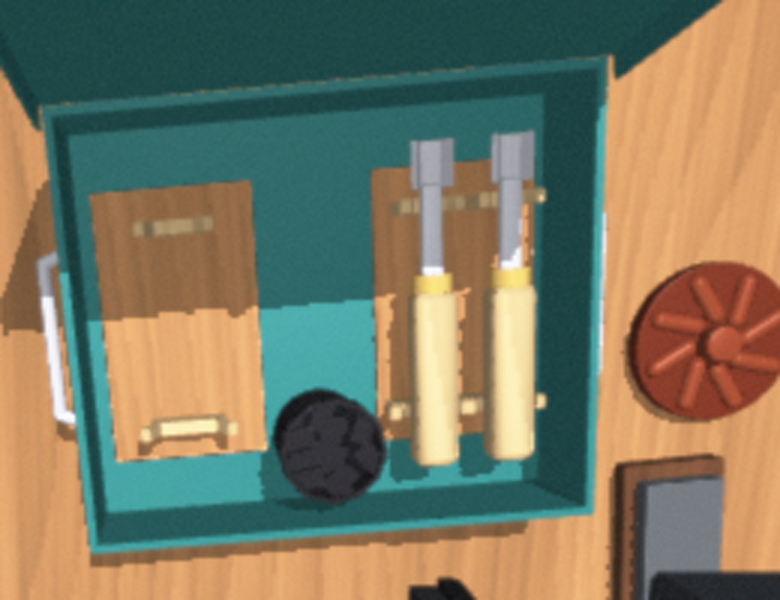

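Request:
carry_out --pt "-0.3 0.1 0 0 0 0.1" --pt "-0.6 0.2 0.1 0 0 0.2" --pt "-0.9 0.3 0.2 0 0 0.3" --pt "-1 0.3 0.3 0 0 0.32" --pt "-1 0.3 0.3 0 0 0.32"

```text
time_s: 2.58
position: [0.5196, -0.1296, 0.3982]
tcp_rot: [[0.475, 0.88, -0.006], [0.88, -0.475, 0.004], [0.001, -0.008, -1.0]]
force: [0.2, 0.6, 0.7]
opening: 1.0
```

```bash
python3 - <<'E'
from h import *
st();delta([.527,-.37,.22],down(61.5))
E
```

```text
t 2.58 pos [ 0.5196 -0.1296  0.3982] phi 61.64 zax [-0.006  0.004 -1.   ] F [0.2 0.6 0.7] op 1.0 q [-26.   14.8  81.8   0.1  83.9   2.3]
share [-1.041  0.61   0.886] [-0.005 -0.     0.002]
```

Request:
carry_out --pt "-0.3 0.2 0.2 0 0 0" --pt "-0.6 0.4 0.45 0 0 0" --pt "-0.9 0.6 0.7 0 0 0" --pt "-1 0.6 0.9 0 0 0" --pt "-1 0.6 0.9 0 0 0"

```text
time_s: 3.2
position: [0.5305, -0.3608, 0.2161]
tcp_rot: [[0.473, 0.881, -0.006], [0.881, -0.473, 0.005], [0.002, -0.008, -1.0]]
force: [1.1, -0.3, -0.3]
opening: 1.005
```

```bash
python3 - <<'E'
from h import *
import pickle
s=st();im=bot.capture("wrist");cv2.imwrite("pics/w2.png",im);pickle.dump(s,open("w2.pkl","wb"))
print(onz("top",(368,157),.04),onz("top",(382,141),.228))
E
```

```text
t 3.2 pos [ 0.5305 -0.3608  0.2161] phi 61.8 zax [-0.006  0.005 -1.   ] F [ 1.1 -0.3 -0.3] op 1.005 q [-44.2  33.3  80.7  -0.   66.5 -16. ]
[ 0.68315056 -0.35477003  0.04      ] [ 0.68169651 -0.35396302  0.228     ]
```

View pics/w2.png

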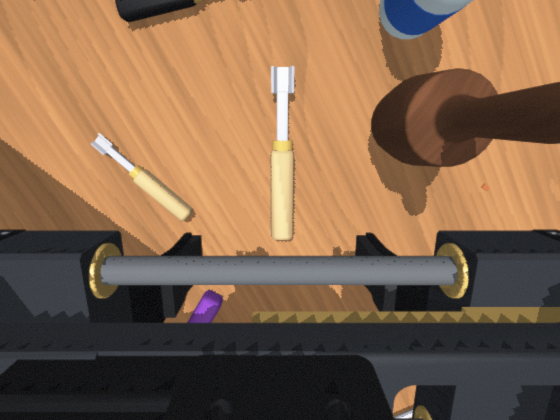

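The wrist view shows the gouge from its tip at (283,66) to its handle end at (283,240), nearly aligned with the tool's x. The mallet stands at the right, clear.

```bash
python3 - <<'E'
from h import *
import pickle
s=pickle.load(open("w2.pkl","rb"))
t=onz("wrist",(283,66.5),.013,s);h=onz("wrist",(283.3,239.5),.013,s);f=onz("wrist",(283,142),.02,s)
print(t,h,np.linalg.norm(t-h),f)
m=(t+h)/2;u=(t-h)/np.linalg.norm(t-h);phi=np.degrees(np.arctan2(u[1],u[0]));print(m,phi)
g=m-.015*u;print("grasp",g)
delta([g[0],g[1],.115],down(phi));delta([g[0],g[1],.013],down(phi))
E
```

```text
[ 0.5946968  -0.24548207  0.013     ] [ 0.50497361 -0.41538731  0.013     ] 0.19214067874672544 [ 0.55848579 -0.31363915  0.02      ]
[ 0.54983521 -0.33043469  0.013     ] 62.16245684091791
grasp [ 0.54283071 -0.34369882  0.013     ]
share [0.123 0.023 0.48 ] [-0.008 -0.    -0.006]
share [0.122 0.029 0.99 ] [-0.008 -0.    -0.006]
```

Request:
carry_out --pt "0.12 0.03 0.3 -0.01 0 0" --pt "0.12 0.03 0.55 -0.01 0 0" --pt "0.12 0.03 0.75 -0.01 0 0" --pt "0.12 0.03 0.88 -0.01 0 0" --pt "0.12 0.03 0.94 -0.01 0 0" --pt "0.12 0.03 0.94 -0.01 0 0" --jaw 0.6

```text
time_s: 4.0
position: [0.5438, -0.3429, 0.0232]
tcp_rot: [[0.473, 0.881, 0.003], [0.881, -0.473, -0.0], [0.001, 0.003, -1.0]]
force: [0.1, -0.4, 0.6]
opening: 0.798
```

Request:
carry_out --pt "0 0 0 0 0 0" --pt "0 0 0 0 0 0" --pt "0 0 0 0 0 0" --pt "0 0 0 0 0 0" --jaw -1

```text
time_s: 4.5
position: [0.5439, -0.3432, 0.0237]
tcp_rot: [[0.473, 0.881, 0.003], [0.881, -0.473, -0.001], [0.001, 0.003, -1.0]]
force: [-0.5, 0.4, -0.8]
opening: 0.434
```

```bash
python3 - <<'E'
from h import *
st()
E
```

```text
t 4.5 pos [ 0.5439 -0.3432  0.0237] phi 61.75 zax [ 0.003 -0.001 -1.   ] F [-0.5  0.4 -0.8] op 0.434 q [-42.2  48.   87.1   0.1  44.8 -14.1]
```

Request:
carry_out --pt "0 0 0 0 0 0" --pt "0 0 0 0 0 0" --pt "0 0 0 0 0 0" --jaw -1

```text
time_s: 4.88
position: [0.5437, -0.3432, 0.0237]
tcp_rot: [[0.473, 0.881, 0.003], [0.881, -0.473, -0.001], [0.001, 0.003, -1.0]]
force: [-0.7, -0.7, 2.2]
opening: 0.294
```

Request:
carry_out --pt "0 0 -0.2 0 0 0" --pt "0 0 -0.5 0 0 0" --pt "0 0 -0.8 0 0 0" --pt "0 0 -1 0 0 0" --pt "0 0 -1 0 0 0"

```text
time_s: 5.5
position: [0.5449, -0.3445, 0.2275]
tcp_rot: [[0.473, 0.881, 0.009], [0.881, -0.473, -0.006], [-0.001, 0.011, -1.0]]
force: [0.3, -0.1, -2.0]
opening: 0.298
```

```bash
python3 - <<'E'
from h import *
import pickle
s=st();im=bot.capture("wrist");cv2.imwrite("pics/w3.png",im);pickle.dump(s,open("w3.pkl","wb"))
a=np.radians(5.2);y=np.array([-np.sin(a),np.cos(a),0]);c=np.array([.4615,.097,0]);p=c-.015*y
print(p);p[2]=.24;delta(p,down(95.2))
E
```

```text
t 5.5 pos [ 0.5449 -0.3445  0.2275] phi 61.75 zax [ 0.009 -0.006 -1.   ] F [ 0.3 -0.1 -2. ] op 0.298 q [-42.3  32.4  80.4   0.1  66.6 -14. ]
[0.46285949 0.08206173 0.        ]
share [ 1.683 -1.361 -0.084] [ 0.003  0.001 -0.372]
```

View pics/w3.png

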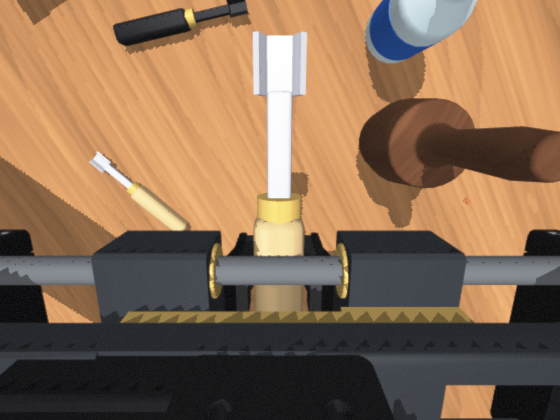

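Request:
carry_out --pt "0.15 -0.1 0 0 0 -0.05" --pt "0.4 -0.3 0 0 0 -0.1" --pt "0.65 -0.5 0 0 0 -0.15" --pt "0.85 -0.7 0 0 0 -0.2" --pt "0.9 -0.75 0 0 0 -0.25" --pt "0.9 -0.75 0 0 0 -0.25"

```text
time_s: 6.3
position: [0.4946, -0.1118, 0.2217]
tcp_rot: [[0.099, 0.995, -0.0], [0.995, -0.099, -0.0], [-0.0, -0.0, -1.0]]
force: [0.2, -0.8, -2.1]
opening: 0.296
```

```bash
python3 - <<'E'
from h import *
st();delta([.464,.07,.24],down(95.2))
E
```

```text
t 6.3 pos [ 0.4946 -0.1118  0.2217] phi 84.32 zax [-0. -0. -1.] F [ 0.2 -0.8 -2.1] op 0.296 q [-25.4  22.8 100.1  -0.   57.2 -19.7]
share [ 0.889 -0.242 -0.091] [-0.     0.    -0.121]
```

Request:
carry_out --pt "0.2 -0.05 0 0 0 -0.03" --pt "0.45 -0.1 -0.05 0 0 -0.06" --pt "0.7 -0.2 -0.1 0 0 -0.1" --pt "0.85 -0.24 -0.1 0 0 -0.12" --pt "0.88 -0.24 -0.1 0 0 -0.12" --pt "0.88 -0.24 -0.1 0 0 -0.12"

```text
time_s: 7.05
position: [0.465, 0.0673, 0.241]
tcp_rot: [[-0.088, 0.996, -0.001], [0.996, 0.088, -0.001], [-0.001, -0.001, -1.0]]
force: [0.1, -0.4, -1.9]
opening: 0.296
```

```bash
python3 - <<'E'
from h import *
import pickle
s=st();im=bot.capture("wrist");cv2.imwrite("pics/w4.png",im);pickle.dump(s,open("w4.pkl","wb"))
E
```

```text
t 7.05 pos [0.465  0.0673 0.241 ] phi 95.06 zax [-0.001 -0.001 -1.   ] F [ 0.1 -0.4 -1.9] op 0.296 q [ -5.4  18.4 103.7  -0.   57.9 -10.4]
```

View pics/w4.png

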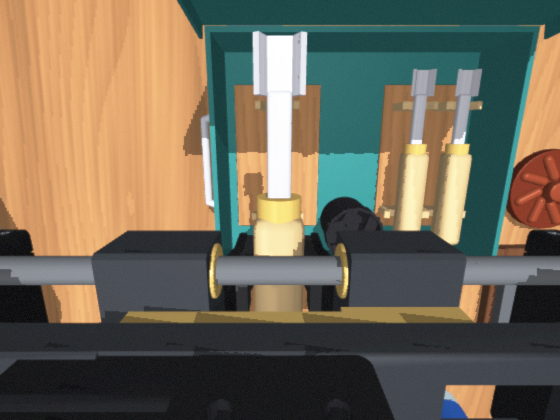

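```bash
python3 - <<'E'
from h import *
import pickle
s=pickle.load(open("w4.pkl","rb"))
im=cv2.imread("pics/w4.png");cv2.imwrite("pics/w4c.png",cv2.resize(im[10:240,190:560],None,fx=2.1,fy=2.1,interpolation=cv2.INTER_CUBIC))
for n,p,z in(("L",(206,30),.08),("R",(543,26),.08),("sl",(254,104),.053),("sr",(306,104),.053),("hl",(251,216),.046)):
    print(n,onz("wrist",p,z,s))
E
```

```text
L [0.38642309 0.21527996 0.08      ]
R [0.68593806 0.24526837 0.08      ]
sl [0.4313712  0.15809638 0.053     ]
sr [0.48472303 0.16286322 0.053     ]
hl [0.43585764 0.03599851 0.046     ]
```

View pics/w4c.png

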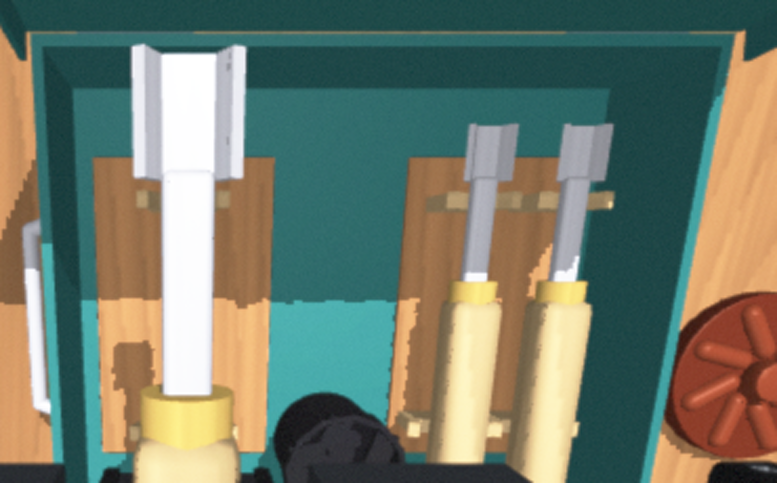

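```bash
python3 - <<'E'
from h import *
delta([.4638,.0834,.12],down(95.4));delta([.4638,.0834,.055],down(95.4))
E
```

```text
share [0.083 0.002 0.606] [-0.     0.    -0.004]
share [0.083 0.002 0.931] [-0.     0.    -0.004]
```

Request:
carry_out --pt "0.08 0 0.2 0 0 0" --pt "0.08 0 0.4 0 0 0" --pt "0.08 0 0.57 0 0 0" --pt "0.08 0 0.6 0 0 0" --pt "0.08 0 0.6 0 0 0"

```text
time_s: 7.72
position: [0.4643, 0.0819, 0.1212]
tcp_rot: [[-0.086, 0.996, -0.0], [0.996, 0.086, -0.001], [-0.001, -0.0, -1.0]]
force: [0.3, 0.2, -1.6]
opening: 0.296
```

```bash
python3 - <<'E'
from h import *
import pickle
s=st();im=bot.capture("wrist");cv2.imwrite("pics/w5.png",im)
delta([.4638,.0834,.055],down(95.4))
E
```

```text
t 7.72 pos [0.4643 0.0819 0.1212] phi 94.94 zax [-0.    -0.001 -1.   ] F [ 0.3  0.2 -1.6] op 0.296 q [-3.600e+00  3.030e+01  1.101e+02 -1.000e-01  3.970e+01 -8.500e+00]
share [ 0.007 -0.004  0.334] [ 0.001  0.001 -0.005]
```

View pics/w5.png

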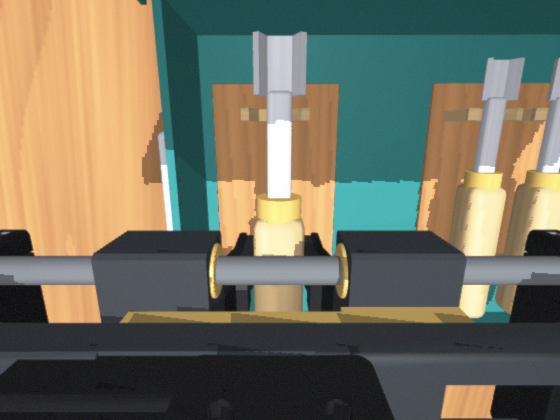

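Request:
carry_out --pt "0.007 -0.013 0.15 0 0 0" --pt "0.007 -0.013 0.24 0 0 0" --pt "0.007 -0.013 0.3 0 0 0" --pt "0.007 -0.013 0.33 0 0 0" --pt "0.007 -0.013 0.335 0 0 0" --pt "0.007 -0.013 0.335 0 0 0"

```text
time_s: 8.52
position: [0.4625, 0.0832, 0.0553]
tcp_rot: [[-0.086, 0.996, 0.002], [0.996, 0.086, -0.001], [-0.001, 0.002, -1.0]]
force: [0.7, -0.2, -1.2]
opening: 0.294
```

```bash
python3 - <<'E'
from h import *
st();im=bot.capture("wrist");cv2.imwrite("pics/w6.png",im)
E
```

```text
t 8.53 pos [0.4625 0.0832 0.0553] phi 94.96 zax [ 0.002 -0.001 -1.   ] F [ 0.7 -0.2 -1.2] op 0.294 q [-3.400e+00  3.790e+01  1.124e+02 -1.000e-01  2.960e+01 -8.300e+00]
```

View pics/w6.png

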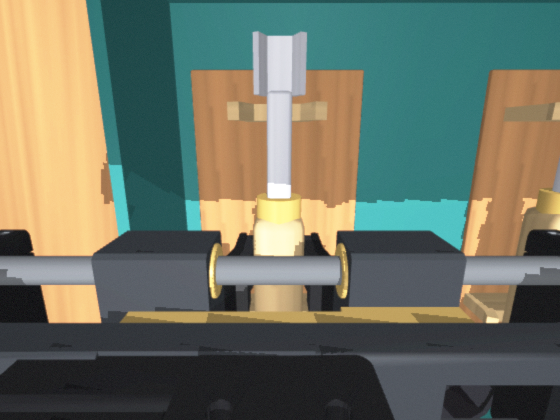

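Request:
carry_out --pt "0 -0.003 0.007 0 0 0" --pt "0 -0.003 0.007 0 0 0"

```text
time_s: 8.82
position: [0.4619, 0.0832, 0.054]
tcp_rot: [[-0.087, 0.996, 0.003], [0.996, 0.087, -0.001], [-0.001, 0.002, -1.0]]
force: [-0.6, -0.6, -1.9]
opening: 0.299
```

Request:
carry_out --pt "0 0 0 0 0 0" --pt "0 0 0 0 0 0" --pt "0 0 0 0 0 0" --pt "0 0 0 0 0 0" --pt "0 0 0 0 0 0" --jaw 0.15

```text
time_s: 9.45
position: [0.4618, 0.0832, 0.054]
tcp_rot: [[-0.087, 0.996, 0.003], [0.996, 0.087, -0.001], [-0.001, 0.002, -1.0]]
force: [0.5, 1.0, -0.2]
opening: 0.569
```

Request:
carry_out --pt "0 0 -0.1 0 0 0" --pt "0 0 -0.3 0 0 0" --pt "0 0 -0.6 0 0 0" --pt "0 0 -0.9 0 0 0" --pt "0 0 -1 0 0 0"

```text
time_s: 10.07
position: [0.463, 0.0834, 0.2578]
tcp_rot: [[-0.087, 0.996, 0.01], [0.996, 0.087, -0.001], [-0.002, 0.01, -1.0]]
force: [-0.4, -0.6, -0.5]
opening: 0.575
```

```bash
python3 - <<'E'
from h import *
import pickle
s=st();im=bot.capture("wrist");cv2.imwrite("pics/w7.png",im);pickle.dump(s,open("w7.pkl","wb"))
im=bot.capture("scene");cv2.imwrite("pics/s7.png",cv2.resize(im[0:240,230:510],None,fx=2.5,fy=2.5,interpolation=cv2.INTER_CUBIC))
E
```

```text
t 10.07 pos [0.463  0.0834 0.2578] phi 94.97 zax [ 0.01  -0.001 -1.   ] F [-0.4 -0.6 -0.5] op 0.575 q [ -3.4  16.8 102.8  -0.   59.8  -8.4]
```

View pics/w7.png

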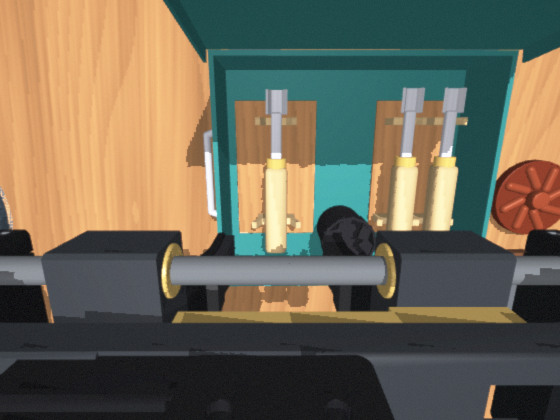

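View pics/s7.png

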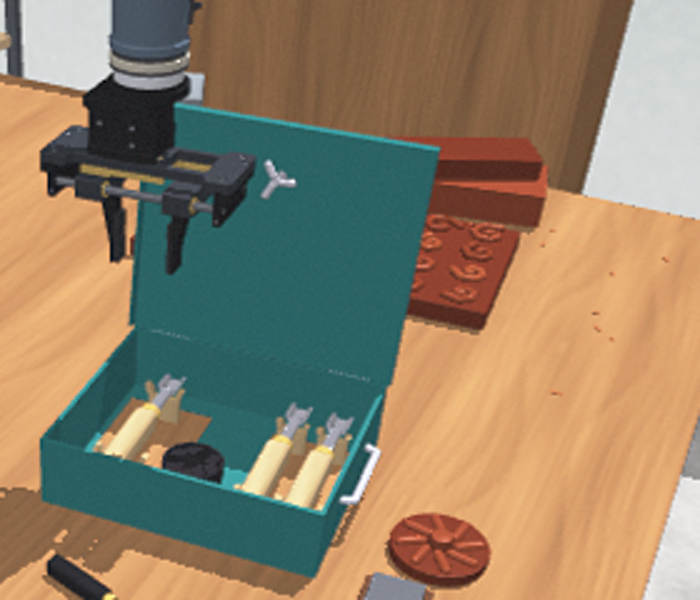

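The gouge sits in both rests, tip at (277,90) and handle end at about (276,250). I'll check it against the cradle point and measure the lid angle.

```bash
python3 - <<'E'
from h import *
import pickle
s=pickle.load(open("w7.pkl","rb"))
t=onz("wrist",(277,91),.043,s);h=onz("wrist",(276,250),.043,s)
# case: hinge wall corners
L=onz("wrist",(209,54),.08,s);R=onz("wrist",(521,50),.08,s)
a=.093;x=np.array([np.cos(a),np.sin(a),0]);y=np.array([-x[1],x[0],0])
O=(L+R)/2-.125*y;O[2]=0
for n,p in(("tip",t),("end",h),("mid",(t+h)/2),("L",L),("R",R)):print(n,p,"case",(p-O)@x,(p-O)@y)
u=t-h;print(np.linalg.norm(u),np.arctan2(u[1],u[0])-np.pi/2);d=R-L;print(np.linalg.norm(d),np.arctan2(d[1],d[0]),O)
# lid angle from top0: lid corners (outer): f(42,28),f(62,360)
O=np.array([.546,.105,0])
f=lambda x,y:(x/2.2+60-.3,y/2.2+120-.3);g=lambda x,y:(x/2.7+230-.3,y/2.7+20-.3)
H=O+.125*y;H[2]=.08
for tp,sx,sc in((f(45,27),1,g(474,103)),(f(63,360),-1,g(162,55))):
    p=tri(ray("top",tp),ray("scene",sc));print(p,"case",(p-O)@x,(p-O)@y,"ang",np.arctan2(p[2]-.08,-(p-H)@y),np.hypot(p[2]-.08,(p-H)@y))
E
```

```text
tip [0.45387381 0.19168709 0.043     ] case -0.08514306571753158 0.09416017840626781
end [0.46883155 0.0045622  0.043     ] case -0.08762750809120974 -0.09354513979782081
mid [0.46135268 0.09812464 0.043     ] case -0.08638528690437065 0.0003075193042234989
L [0.38618561 0.21505361 0.08      ] case -0.15036880989359952 0.12371165095131026
R [0.68538434 0.24554747 0.08      ] case 0.15036880989359938 0.1262883490486897
0.18772175935678392 0.07976490719025509
0.30074865806575907 0.10156771776909572 [0.54739322 0.10584071 0.        ]
[0.68298592 0.27940365 0.33706525] case 0.1525901225907006 0.16092865258586148 ang 1.7096615014427463 0.2595638892494187
[0.37850231 0.25571254 0.33182323] case -0.15277779286562507 0.16561609631389765 ang 1.7307073059509221 0.25507764952404466
```

```bash
cat >> h.py <<'E'
a=.093;X=np.array([np.cos(a),np.sin(a),0]);Y=np.array([-X[1],X[0],0]);O=np.array([.5467,.1055,0])
PH=90+np.degrees(a)
def cw(x,y,z):return O+x*X+y*Y+np.array([0,0,z])
def wc(p):
    d=np.array(p)-O;return np.array([d@X,d@Y,d[2]]).round(4)
E
python3 - <<'E'
from h import *
delta(cw(-.1,.06,.45),down(PH));print(cw(-.11,.235,.45))
E
```

```text
share [ 0.369 -0.066 -0.968] [ 0.006  0.001 -0.004]
[0.41535184 0.32926921 0.45      ]
```

Request:
carry_out --pt "0 0 -0.3 0 0 0" --pt "0 -0.03 -0.6 0 0 0" --pt "0.1 -0.06 -0.9 0 0 0" --pt "0.3 -0.06 -0.96 0 0 0" --pt "0.37 -0.06 -0.96 0 0 0" --jaw -1

```text
time_s: 10.8
position: [0.4425, 0.1576, 0.448]
tcp_rot: [[-0.088, 0.996, 0.009], [0.996, 0.089, -0.001], [-0.002, 0.009, -1.0]]
force: [-1.0, 0.1, -0.6]
opening: 0.09
```

```bash
python3 - <<'E'
from h import *
s=st();print(wc(s["position"]));delta(cw(-.11,.235,.45),down(PH))
E
```

```text
t 10.8 pos [0.4425 0.1576 0.448 ] phi 95.08 zax [ 0.009 -0.001 -1.   ] F [-1.   0.1 -0.6] op 0.09 q [ 6.   6.4 85.1 -0.1 88.   0.9]
[-0.0989  0.0615  0.448 ]
share [ 0.867 -0.059 -0.012] [ 0.006  0.001 -0.003]
```

Request:
carry_out --pt "0.3 -0.03 0 0 0 0" --pt "0.6 -0.06 0 0 0 0" --pt "0.87 -0.06 0 0 0 0" --pt "0.87 -0.06 0.2 0 0 0" --pt "0.87 -0.06 0.5 0 0 0" --pt "0.87 -0.06 0.69 0 0 0" --pt "0.87 -0.06 0.69 0 0 0"

```text
time_s: 11.68
position: [0.4136, 0.3277, 0.3042]
tcp_rot: [[-0.088, 0.996, -0.002], [0.996, 0.088, -0.007], [-0.007, -0.003, -1.0]]
force: [0.5, -0.8, -0.0]
opening: 0.004
```

```bash
python3 - <<'E'
from h import *
s=st();print(wc(s["position"]))
for n in("scene","top","wrist"):cv2.imwrite(f"pics/p1{n}.png",bot.capture(n))
a=cv2.imread("pics/p1scene.png")[0:240,200:440];b=cv2.imread("pics/p1top.png")[100:340,20:260]
cv2.imwrite("pics/p1.png",np.hstack([cv2.resize(q,(396,396)) for q in(a,b)]))
E
```

```text
t 11.68 pos [0.4136 0.3277 0.3042] phi 95.08 zax [-0.002 -0.007 -1.   ] F [ 0.5 -0.8 -0. ] op 0.004 q [26.4 18.7 91.2 -0.4 70.4 21.5]
[-0.1119  0.2336  0.3042]
```

View pics/p1.png

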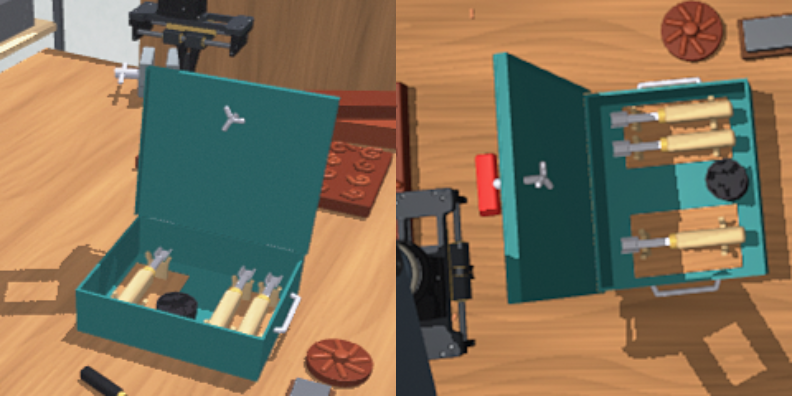

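Request:
carry_out --pt "-0.15 0 0 0 0 0" --pt "-0.25 0 0 0 0 0" --pt "-0.35 0 0 0 0 0" --pt "-0.45 0 0 0 0 0" --pt "-0.55 0 0.02 0 0 0" --pt "-0.65 0 0.04 0 0 0" --pt "-0.75 0 0.06 0 0 0" --pt "-0.85 0 0.08 0 0 0" --pt "-0.95 0 0.1 0 0 0"

```text
time_s: 12.95
position: [0.4357, 0.1413, 0.2925]
tcp_rot: [[-0.088, 0.996, 0.016], [0.996, 0.088, 0.003], [0.001, 0.016, -1.0]]
force: [-0.6, 3.2, -0.2]
opening: 0.008
```

```bash
python3 - <<'E'
from h import *
s=st();print(wc(s["position"]))
a=bot.capture("scene")[0:240,200:440];b=bot.capture("top")[100:340,20:260]
cv2.imwrite("pics/p2.png",np.hstack([cv2.resize(q,(396,396)) for q in(a,b)]))
E
```

```text
t 12.95 pos [0.4357 0.1413 0.2925] phi 95.03 zax [ 0.016  0.003 -1.   ] F [-0.6  3.2 -0.2] op 0.008 q [ 3.900e+00  1.300e+01  1.019e+02  1.000e-01  6.420e+01 -1.200e+00]
[-0.1072  0.0459  0.2925]
```

View pics/p2.png

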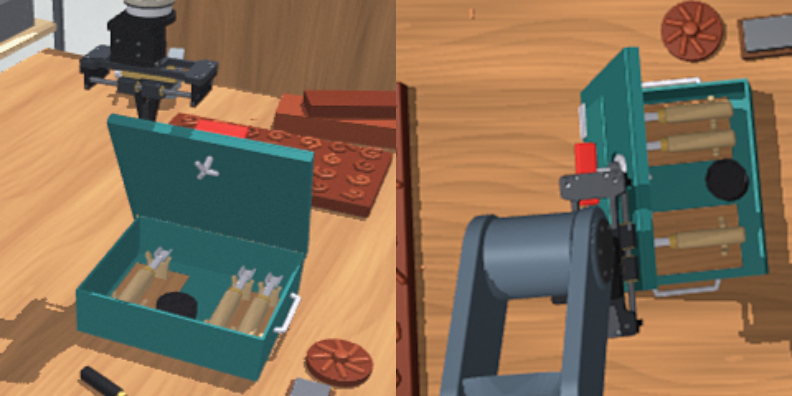

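Request:
carry_out --pt "-0.1 0 0.03 0 0 0" --pt "-0.2 0 0.06 0 0 0" --pt "-0.3 0 0.1 0 0 0" --pt "-0.3 0 0.1 0 0 0"

```text
time_s: 13.55
position: [0.4417, 0.0792, 0.273]
tcp_rot: [[-0.085, 0.996, 0.016], [0.996, 0.085, -0.002], [-0.003, 0.016, -1.0]]
force: [-0.7, -0.5, 0.2]
opening: 0.005
```

```bash
python3 - <<'E'
from h import *
s=st();print(wc(s["position"]))
a=bot.capture("scene")[0:240,200:440];b=bot.capture("top")[100:340,20:260]
cv2.imwrite("pics/p3.png",np.hstack([cv2.resize(q,(396,396)) for q in(a,b)]))
E
```

```text
t 13.55 pos [0.4417 0.0792 0.273 ] phi 94.85 zax [ 0.016 -0.002 -1.   ] F [-0.7 -0.5  0.2] op 0.005 q [ -4.1  13.7 104.6  -0.   60.8  -9. ]
[-0.1069 -0.0165  0.273 ]
```

View pics/p3.png

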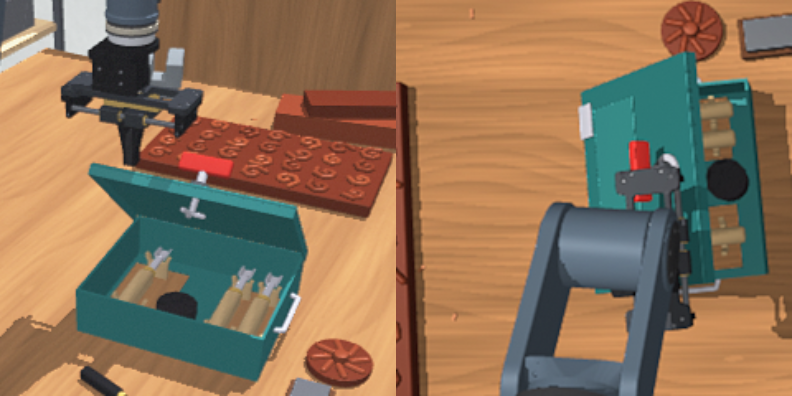

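```bash
python3 - <<'E'
from h import *
delta(cw(-.05,-.077,.33),down(PH-90))
E
```

```text
share [-0.306  0.291 -0.279] [ 0.009 -0.007  0.996]
```

Request:
carry_out --pt "0 0 -0.15 0 0 0.05" --pt "-0.1 0.1 -0.3 0 0 0.15" --pt "-0.2 0.2 -0.3 0 0 0.27" --pt "-0.3 0.3 -0.3 0 0 0.4" --pt "-0.3 0.3 -0.3 0 0 0.52" --pt "-0.3 0.3 -0.3 0 0 0.64" --pt "-0.3 0.3 -0.3 0 0 0.76" --pt "-0.3 0.3 -0.3 0 0 0.88" --pt "-0.3 0.3 -0.3 0 0 0.99" --pt "-0.3 0.3 -0.3 0 0 1" --jaw 0

```text
time_s: 14.9
position: [0.5058, 0.0263, 0.335]
tcp_rot: [[0.996, 0.088, 0.017], [0.088, -0.996, -0.001], [0.017, 0.003, -1.0]]
force: [0.4, -0.1, -0.3]
opening: 0.5
```

```bash
python3 - <<'E'
from h import *
import pickle
s=st();print(wc(s["position"]));im=bot.capture("wrist");cv2.imwrite("pics/w8.png",im);pickle.dump(s,open("w8.pkl","wb"))
a=bot.capture("scene")[0:240,200:440];b=bot.capture("top")[100:340,20:260]
cv2.imwrite("pics/p4.png",np.hstack([cv2.resize(q,(396,396)) for q in(a,b)]))
E
```

```text
t 14.9 pos [0.5058 0.0263 0.335 ] phi 5.06 zax [ 0.017 -0.001 -1.   ] F [ 0.4 -0.1 -0.3] op 0.5 q [-9.7 14.5 92.3  0.1 72.3 75.2]
[-0.048  -0.0751  0.335 ]
```

View pics/p4.png

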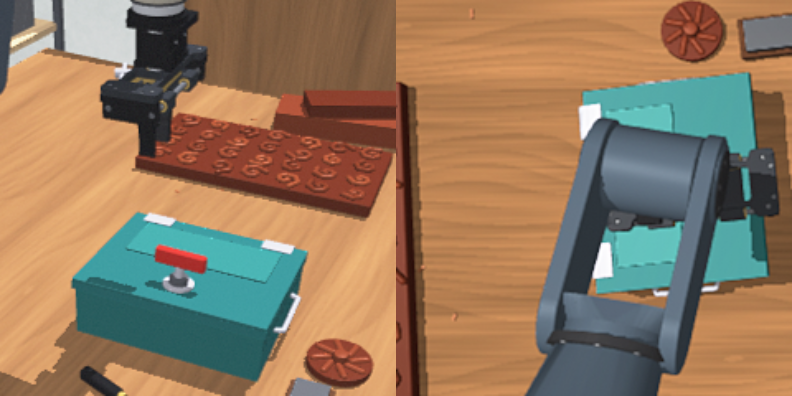

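View pics/w8.png

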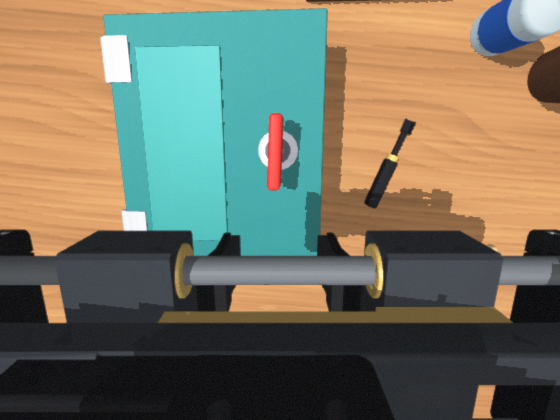

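The lid is down on the lock. The red bar runs from (277,114) to (274,189).

```bash
python3 - <<'E'
from h import *
import pickle
s=pickle.load(open("w8.pkl","rb"));im=cv2.imread("pics/w8.png").astype(int)
m=((im[...,2]>150)&(im[...,1]<70)&(im[...,0]<70)).astype(np.uint8)
k,l,stt,ce=cv2.connectedComponentsWithStats(m);i=1+np.argmax(stt[1:,4])
p=np.argwhere(l==i)[:,::-1].astype(float)
(c,wh,an)=cv2.minAreaRect(p.astype(np.float32));print(stt[i],c,wh,an)
d=np.linalg.svd(p-p.mean(0),full_matrices=False)[2][0];c=p.mean(0);t=(p-c)@d
for z in(.157,.15,):
    A=onz("wrist",c+d*t.min(),z,s);B=onz("wrist",c+d*t.max(),z,s);v=B-A;v*=np.sign(v@X)
    print(z,np.linalg.norm(v),"mid case",wc((A+B)/2),"bar angle rel case",np.arctan2(v[1],v[0])-.093,(A+B)/2)
E
```

```text
[277 114   6  75 176] (279.5067138671875, 151.021240234375) (4.055935859680176, 74.02082824707031) 0.8069294095039368
0.157 0.07582568162735924 mid case [-0.0016 -0.0752  0.157 ] bar angle rel case -0.038407203077661344 [0.55204643 0.03051077 0.157     ]
0.15 0.07747341917182761 mid case [-0.002  -0.0752  0.15  ] bar angle rel case -0.03840720307766147 [0.55165945 0.03044208 0.15      ]
```

```bash
python3 - <<'E'
from h import *
import pickle
s=pickle.load(open("w8.pkl","rb"));im=cv2.imread("pics/w8.png").astype(int)
print(im[150,262:290].tolist())
m=((im[...,2]>110)&(im[...,1]<60)&(im[...,0]<60)).astype(np.uint8);m[:90]=0;m[220:]=0
k,l,stt,ce=cv2.connectedComponentsWithStats(m);i=1+np.argmax(stt[1:,4])
p=np.argwhere(l==i)[:,::-1].astype(float);print(stt[i])
c=p.mean(0);d=np.linalg.svd(p-c,full_matrices=False)[2][0];t=(p-c)@d
for z in(.157,.15):
    A=onz("wrist",c+d*t.min(),z,s);B=onz("wrist",c+d*t.max(),z,s);v=B-A;v*=np.sign(v@X)
    print(z,np.linalg.norm(v),"mid case",wc((A+B)/2),"rel",np.arctan2(v[1],v[0])-.093,"abs deg",np.degrees(np.arctan2(v[1],v[0])),(A+B)/2)
cv2.imwrite("pics/w8c.png",cv2.resize(cv2.imread("pics/w8.png")[90:210,215:335],None,fx=4,fy=4,interpolation=cv2.INTER_CUBIC))
E
```

```text
[[255, 254, 254], [255, 254, 254], [253, 252, 251], [210, 199, 193], [157, 147, 144], [141, 131, 150], [80, 80, 201], [73, 78, 247], [87, 92, 253], [93, 102, 254], [98, 104, 254], [94, 102, 254], [92, 99, 254], [86, 93, 254], [78, 85, 253], [76, 83, 252], [68, 74, 246], [58, 62, 233], [51, 54, 206], [50, 50, 145], [80, 77, 120], [104, 98, 101], [94, 88, 84], [89, 83, 80], [92, 87, 84], [89, 83, 81], [91, 83, 82], [99, 94, 90]]
[279 116   4  70 134]
0.157 0.07064295009152737 mid case [-0.001  -0.0761  0.157 ] rel -0.03615526697234421 abs deg 3.2569632900325947 [0.55281754 0.02959558 0.157     ]
0.15 0.07217806377095128 mid case [-0.0013 -0.0762  0.15  ] rel -0.03615526697234424 abs deg 3.256963290032593 [0.55244731 0.029507   0.15      ]
```

View pics/w8c.png

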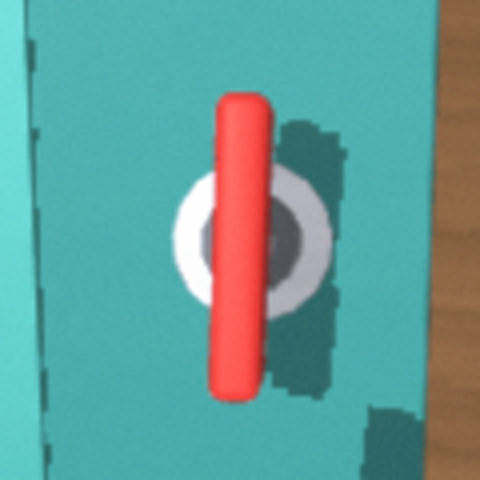

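```bash
python3 - <<'E'
from h import *
import pickle
s=pickle.load(open("w8.pkl","rb"))
f=lambda x,y:(215+x/4-.4,90+y/4-.4)
A=onz("wrist",f(234,401),.157,s);B=onz("wrist",f(244,93),.157,s);v=B-A
M=(A+B)/2;print(np.linalg.norm(v),wc(M),M,np.degrees(np.arctan2(v[1],v[0])))
A=onz("wrist",f(427,470),.098,s);B=onz("wrist",f(438,0),.098,s);print(wc(A),wc(B))
ph=np.degrees(np.arctan2(v[1],v[0]))
delta([M[0],M[1],.2],down(ph));delta([M[0],M[1],.15],down(ph))
E
```

```text
0.07896327192553362 [-0.002  -0.0698  0.157 ] [0.55118187 0.03577482 0.157     ] 3.0377854958724013
[-0.0748 -0.129   0.098 ] [ 0.0673 -0.1282  0.098 ]
share [ 0.22  -0.031  0.677] [ 0.002 -0.011  0.023]
share [ 0.215 -0.031  0.927] [ 0.002 -0.011  0.023]
```

Request:
carry_out --pt "0.1 -0.03 0.25 0 -0.01 0.02" --pt "0.22 -0.03 0.5 0 -0.01 0.02" --pt "0.22 -0.03 0.67 0 -0.01 0.02" --pt "0.22 -0.03 0.67 0 -0.01 0.02"

```text
time_s: 15.55
position: [0.5493, 0.036, 0.1987]
tcp_rot: [[0.998, 0.059, -0.006], [0.059, -0.998, -0.001], [-0.006, 0.001, -1.0]]
force: [-0.7, 1.0, 0.2]
opening: 0.501
```

```bash
python3 - <<'E'
from h import *
s=st();print(wc(s["position"]));im=bot.capture("wrist");cv2.imwrite("pics/w9.png",im)
delta([.5512,.0358,.148],down(3))
E
```

```text
t 15.55 pos [0.5493 0.036  0.1987] phi 3.39 zax [-0.006 -0.001 -1.   ] F [-0.7  1.   0.2] op 0.501 q [-7.8 27.8 95.2 -0.2 57.3 78.9]
[-0.0038 -0.0694  0.1987]
share [ 0.003 -0.     0.264] [0.001 0.001 0.004]
```

View pics/w9.png

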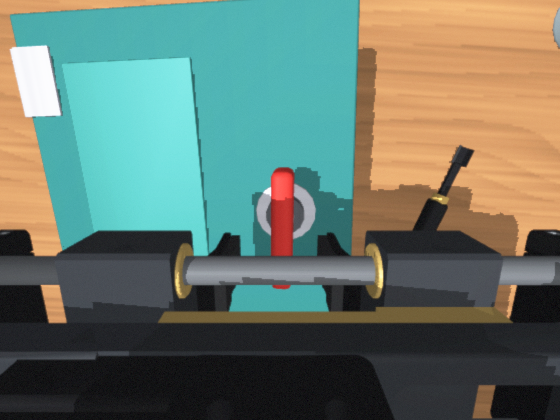

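Request:
carry_out --pt "0.005 0 0.15 0 0 0" --pt "0.005 0 0.24 0 0 0" --pt "0.005 0 0.255 0 0 0" --pt "0.005 0 0.255 0 0 0"

```text
time_s: 16.1
position: [0.5528, 0.0357, 0.1514]
tcp_rot: [[0.998, 0.059, 0.002], [0.059, -0.998, -0.002], [0.002, 0.003, -1.0]]
force: [-0.3, 0.0, -1.2]
opening: 0.504
```

Request:
carry_out --pt "0 0 0 0 0 0" --pt "0 0 0 0 0 0" --pt "0 0 0 0 0 0" --pt "0 0 0 0 0 0" --jaw -0.61

```text
time_s: 16.6
position: [0.5529, 0.0352, 0.1516]
tcp_rot: [[0.998, 0.06, 0.002], [0.06, -0.998, -0.004], [0.002, 0.004, -1.0]]
force: [0.0, -3.4, 1.2]
opening: 0.214
```

```bash
python3 - <<'E'
from h import *
s=st();print(wc(s["position"]),s["moment"])
E
```

```text
t 16.6 pos [0.5529 0.0352 0.1516] phi 3.42 zax [ 0.002 -0.004 -1.   ] F [ 0.  -3.4  1.2] op 0.214 q [-7.8 31.9 97.3 -0.2 50.7 78.9]
[-0.0004 -0.0706  0.1516] [-0.57308198  0.25322311 -0.02615661]
```

Request:
carry_out --pt "0 0.004 0 0 0 -0.06" --pt "0 0.004 0 0 0 -0.14" --pt "0 0.004 0 0 0 -0.22" --pt "0 0.004 0 0 0 -0.3" --pt "0 0.004 0 0 0 -0.38" --pt "0 0.004 0 0 0 -0.44" --pt "0 0.004 0 0 0 -0.48"

```text
time_s: 17.48
position: [0.5522, 0.0339, 0.1513]
tcp_rot: [[0.685, 0.728, 0.0], [0.728, -0.685, -0.004], [-0.003, 0.003, -1.0]]
force: [-2.1, -1.0, 0.2]
opening: 0.199
```

```bash
python3 - <<'E'
from h import *
s=st();print(wc(s["position"]),s["moment"])
cv2.imwrite("pics/w10.png",bot.capture("wrist"))
E
```

```text
t 17.48 pos [0.5522 0.0339 0.1513] phi 46.74 zax [ 0.    -0.004 -1.   ] F [-2.1 -1.   0.2] op 0.199 q [-7.9 31.9 97.3 -0.3 50.8 35.5]
[-0.0012 -0.0718  0.1513] [-0.41020675  0.34594717 -0.10289443]
```

View pics/w10.png

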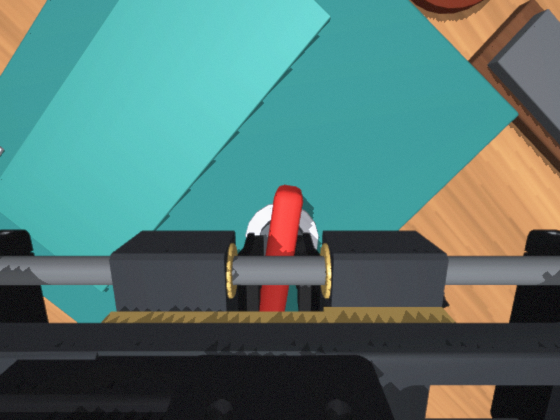

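Request:
carry_out --pt "0 0 0 0 0 -0.04" --pt "0 0 0 0 0 -0.08" --pt "0 0 0 0 0 -0.11" --pt "0 0 0 0 0 -0.14" --pt "0 0 0 0 0 -0.17" --pt "0 0 0 0 0 -0.2" --pt "0 0 0 0 0 -0.23" --pt "0 0 0 0 0 -0.25" --pt "0 0 0 0 0 -0.27"

```text
time_s: 18.65
position: [0.552, 0.0339, 0.1507]
tcp_rot: [[0.324, 0.946, -0.001], [0.946, -0.324, -0.004], [-0.004, 0.001, -1.0]]
force: [1.4, 0.5, -4.2]
opening: 0.197
```

```bash
python3 - <<'E'
from h import *
s=st();print(wc(s["position"]),s["moment"])
cv2.imwrite("pics/w11.png",bot.capture("wrist"));a=bot.capture("scene")[90:240,230:410]
cv2.imwrite("pics/s11.png",cv2.resize(a,None,fx=4,fy=4,interpolation=cv2.INTER_CUBIC))
E
```

```text
t 18.65 pos [0.552  0.0339 0.1507] phi 71.11 zax [-0.001 -0.004 -1.   ] F [ 1.4  0.5 -4.2] op 0.197 q [-7.9 31.9 97.3 -0.3 50.8 11.1]
[-0.0014 -0.0718  0.1507] [-0.29453026 -0.10129154 -0.39111071]
```

View pics/w11.png

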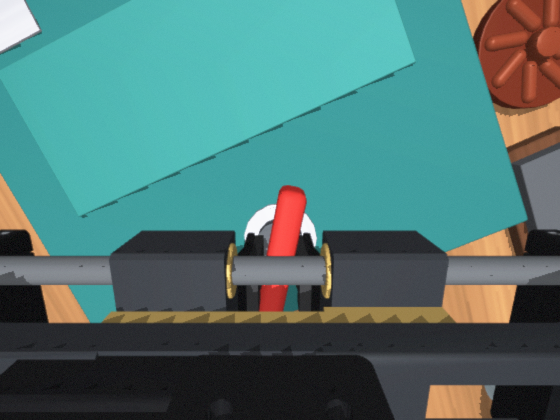

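View pics/s11.png

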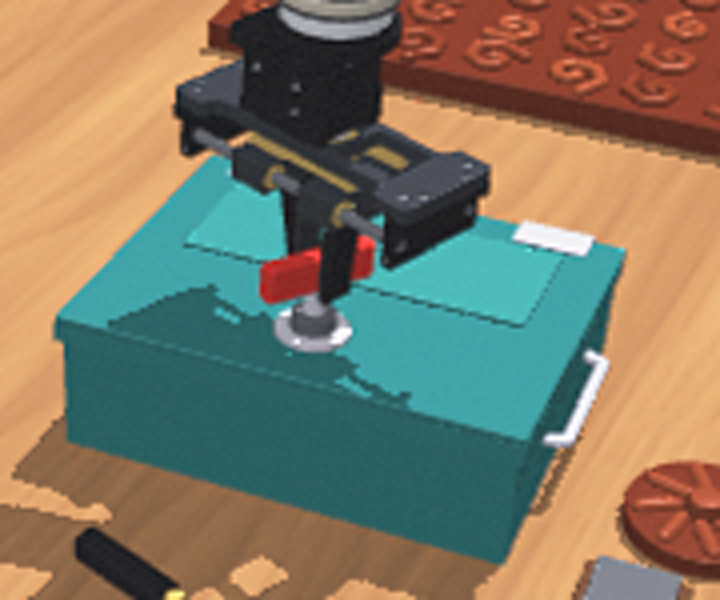

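Request:
carry_out --pt "0 0 0 0 0 0.04" --pt "0 0 0 0 0 0.08" --pt "0 0 0 0 0 0.08" --pt "0 0 0 0 0 0.08"

```text
time_s: 19.25
position: [0.5522, 0.034, 0.1511]
tcp_rot: [[0.439, 0.898, 0.0], [0.898, -0.439, -0.004], [-0.003, 0.002, -1.0]]
force: [-0.6, 0.9, -0.6]
opening: 0.195
```

```bash
python3 - <<'E'
from h import *
s=st();print(wc(s["position"]),s["moment"])
cv2.imwrite("pics/w12.png",bot.capture("wrist"));a=bot.capture("scene")[90:240,230:410]
cv2.imwrite("pics/s12.png",cv2.resize(a,None,fx=4,fy=4,interpolation=cv2.INTER_CUBIC))
E
```

```text
t 19.25 pos [0.5522 0.034  0.1511] phi 63.93 zax [ 0.    -0.004 -1.   ] F [-0.6  0.9 -0.6] op 0.195 q [-7.9 31.9 97.3 -0.3 50.8 18.3]
[-0.0012 -0.0717  0.1511] [-0.11484734  0.09923208 -0.03469578]
```

View pics/w12.png

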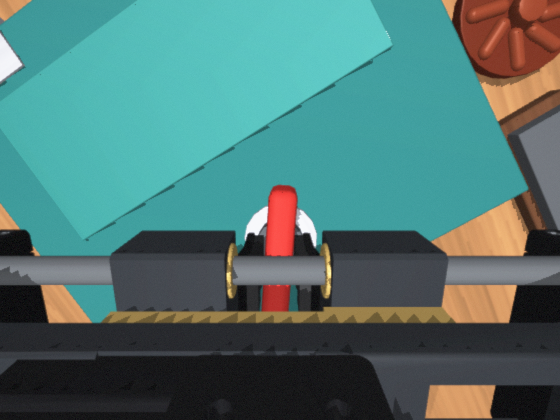

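View pics/s12.png

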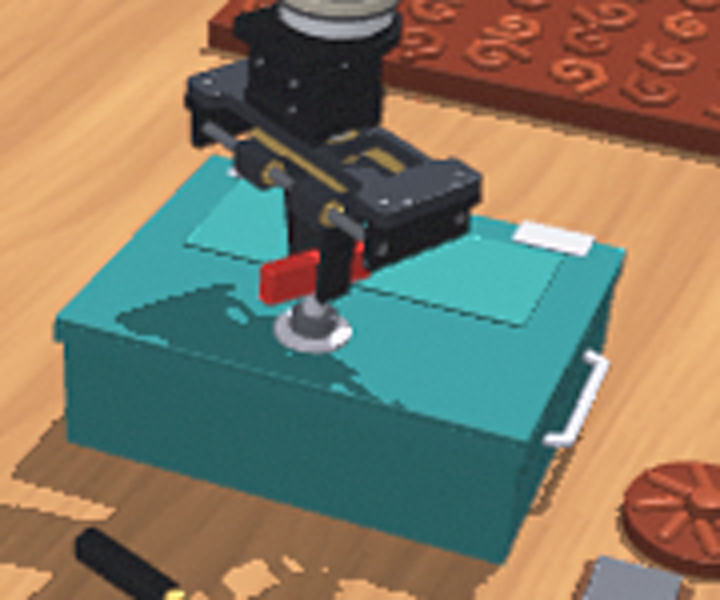

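Request:
carry_out --pt "0 0 0 0 0 0.06" --pt "0 0 0.005 0 0 0.11" --pt "0 0 0.01 0 0 0.14" --pt "0 0 0.015 0 0 0.17" --pt "0 0 0.02 0 0 0.2" --pt "0 0 0.025 0 0 0.23" --pt "0 0 0.03 0 0 0.26" --pt "0 0 0.035 0 0 0.29" --pt "0 0 0.04 0 0 0.32" --pt "0 0 0.045 0 0 0.35"

```text
time_s: 20.6
position: [0.5531, 0.0344, 0.1452]
tcp_rot: [[0.844, 0.536, 0.004], [0.536, -0.844, -0.004], [0.001, 0.005, -1.0]]
force: [-3.9, 2.5, 17.7]
opening: 0.198
```

```bash
python3 - <<'E'
from h import *
s=st();print(wc(s["position"]),s["moment"])
cv2.imwrite("pics/w13.png",bot.capture("wrist"));a=bot.capture("scene")[90:240,230:410]
cv2.imwrite("pics/s13.png",cv2.resize(a,None,fx=4,fy=4,interpolation=cv2.INTER_CUBIC))
E
```

```text
t 20.6 pos [0.5531 0.0344 0.1452] phi 32.42 zax [ 0.004 -0.004 -1.   ] F [-3.9  2.5 17.7] op 0.198 q [-7.9 32.4 97.6 -0.3 49.8 49.9]
[-0.0002 -0.0714  0.1452] [0.22798387 0.63746565 0.24624945]
```

View pics/w13.png

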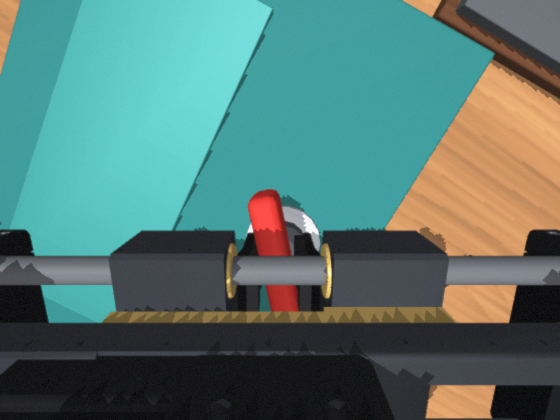

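View pics/s13.png

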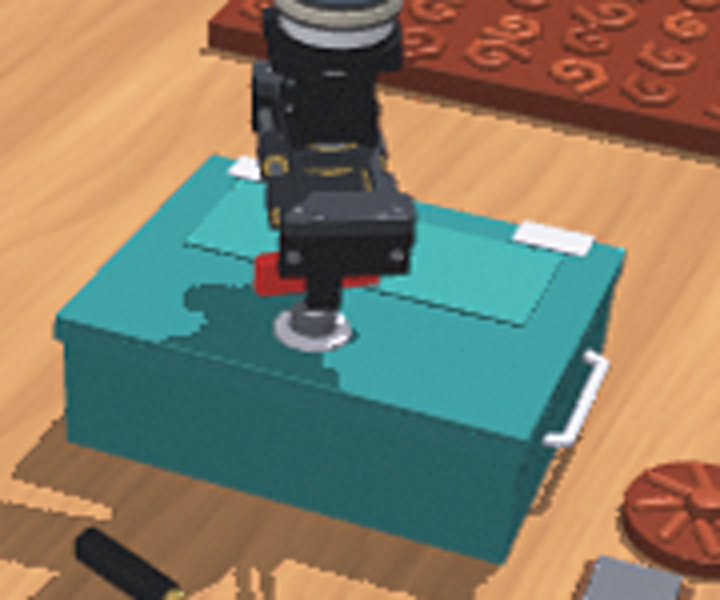

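Request:
carry_out --pt "0 0 -0.03 0 0 0" --pt "0 0 -0.03 0 0 0.1" --pt "0 0 -0.03 0 0 0.2" --pt "0 0 -0.03 0 0 0.3" --pt "0 0 -0.03 0 0 0.4" --pt "0 0 -0.03 0 0 0.5" --pt "0 0 -0.03 0 0 0.6" --pt "0 0 -0.03 0 0 0.7" --pt "0 0 -0.03 0 0 0.78"

```text
time_s: 21.82
position: [0.5534, 0.0325, 0.1509]
tcp_rot: [[0.789, -0.614, 0.004], [-0.614, -0.789, -0.008], [0.008, 0.004, -1.0]]
force: [0.2, -5.9, -0.7]
opening: 0.195
```

```bash
python3 - <<'E'
from h import *
s=st();print(wc(s["position"]),s["moment"])
cv2.imwrite("pics/w14.png",bot.capture("wrist"))
E
```

```text
t 21.82 pos [0.5534 0.0325 0.1509] phi -37.88 zax [ 0.004 -0.008 -1.   ] F [ 0.2 -5.9 -0.7] op 0.195 q [ -8.   31.9  97.3  -0.5  50.5 120.2]
[-1.000e-04 -7.340e-02  1.509e-01] [-1.15050267  0.08011928  0.03997402]
```

View pics/w14.png

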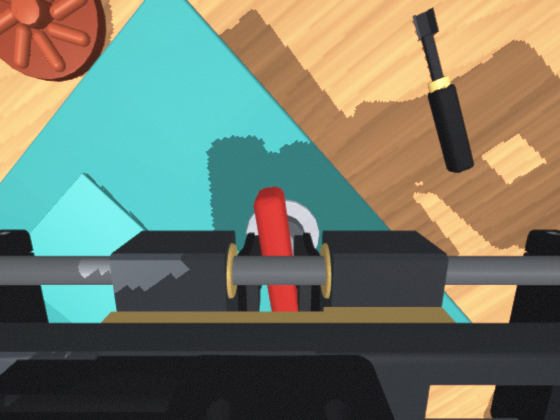

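Request:
carry_out --pt "0 0 0.005 0 0 0.03" --pt "0 0 0.01 0 0 0.06" --pt "0 0 0.012 0 0 0.09" --pt "0 0 0.015 0 0 0.12" --pt "0 0 0.018 0 0 0.15" --pt "0 0 0.021 0 0 0.18" --pt "0 0 0.024 0 0 0.21" --pt "0 0 0.027 0 0 0.23"

```text
time_s: 22.88
position: [0.5522, 0.031, 0.1447]
tcp_rot: [[0.519, -0.855, 0.0], [-0.855, -0.519, -0.01], [0.008, 0.005, -1.0]]
force: [-1.8, -5.1, -2.4]
opening: 0.201
```

```bash
python3 - <<'E'
from h import *
s=st();print(wc(s["position"]),s["moment"])
cv2.imwrite("pics/w15.png",bot.capture("wrist"));a=bot.capture("scene")[90:240,230:410]
cv2.imwrite("pics/s15.png",cv2.resize(a,None,fx=4,fy=4,interpolation=cv2.INTER_CUBIC))
E
```

```text
t 22.88 pos [0.5522 0.031  0.1447] phi -58.75 zax [ 0.   -0.01 -1.  ] F [-1.8 -5.1 -2.4] op 0.201 q [ -8.1  32.4  97.6  -0.7  49.9 141.2]
[-0.0015 -0.0747  0.1447] [-0.75896487  0.44510768  0.08838878]
```

View pics/w15.png

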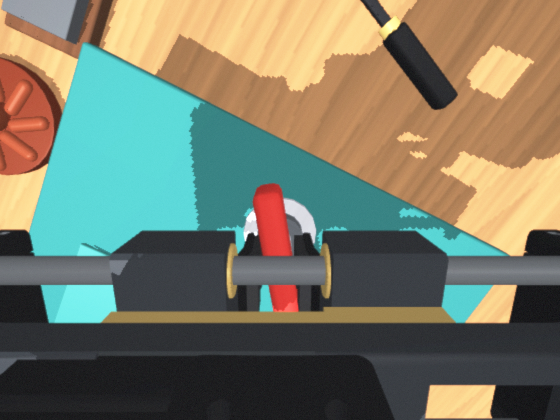

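View pics/s15.png

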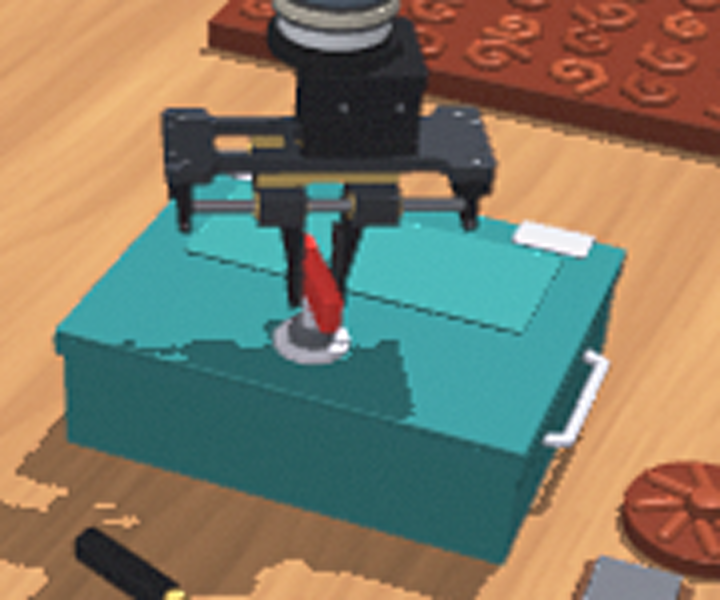

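The lid's front edge has dropped: its left corner in the crop moved from y≈318 to 338. I'll slacken, lower slightly, and check that it is fully home.

Request:
carry_out --pt "0 0.005 0.02 0 0 -0.05" --pt "0 0.005 0.04 0 0 -0.08" --pt "0 0.005 0.04 0 0 -0.08" --pt "0 0.005 0.04 0 0 -0.08"

```text
time_s: 23.48
position: [0.5512, 0.031, 0.1368]
tcp_rot: [[0.622, -0.783, -0.0], [-0.783, -0.622, -0.009], [0.007, 0.006, -1.0]]
force: [-0.1, -0.2, -0.2]
opening: 0.196
```

```bash
python3 - <<'E'
from h import *
s=st();print(wc(s["position"]),s["moment"])
cv2.imwrite("pics/w16.png",bot.capture("wrist"));im=bot.capture("scene");cv2.imwrite("pics/s16f.png",im);a=im[90:240,230:410]
cv2.imwrite("pics/s16.png",cv2.resize(a,None,fx=4,fy=4,interpolation=cv2.INTER_CUBIC))
# predicted lid front corners outer lower lip for shut: 
for th in(0,.07):
  for x in(-.1535,.1535):
    r=.255;h=.006
    print(th,x,((proj("scene",cw(x,.125-r*np.cos(th)+h*np.sin(th)-.003*0,.08+r*np.sin(th)+h*np.cos(th)))-[230,90])*4).round(1))
E
```

```text
t 23.48 pos [0.5512 0.031  0.1368] phi -51.56 zax [-0.    -0.009 -1.   ] F [-0.1 -0.2 -0.2] op 0.196 q [ -8.1  33.1  98.   -0.7  48.8 133.9]
[-0.0024 -0.0746  0.1368] [ 0.04733597  0.14448256 -0.01903466]
0 -0.1535 [ 53.5 339.7]
0 0.1535 [524.6 464.5]
0.07 -0.1535 [ 53.4 315.6]
0.07 0.1535 [528.8 439.6]
```

View pics/s16.png

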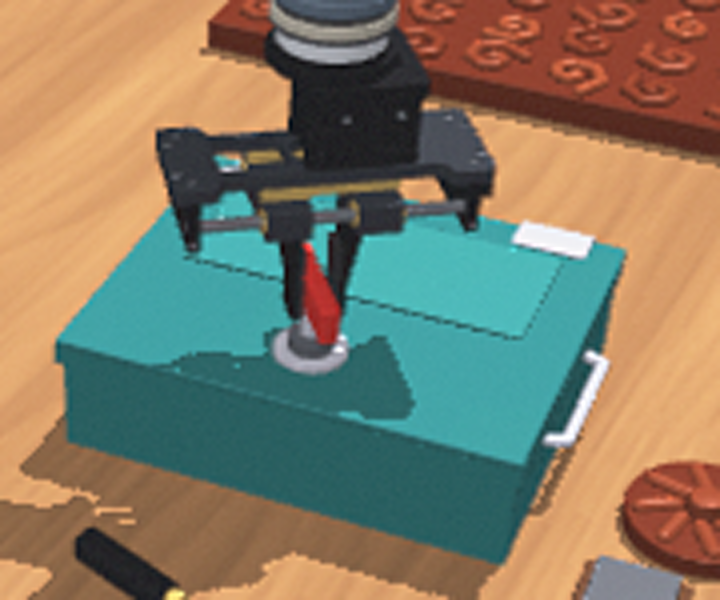

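Request:
carry_out --pt "0 0 0.01 0 0 -0.08" --pt "0 0 0.01 0 0 -0.17" --pt "0 0 0.01 0 0 -0.26" --pt "0 0 0.01 0 0 -0.35" --pt "0 0 0.01 0 0 -0.44" --pt "0 0 0.01 0 0 -0.53" --pt "0 0 0.01 0 0 -0.62" --pt "0 0 0.01 0 0 -0.69" --pt "0 0 0.01 0 0 -0.72" --pt "0 0 0.01 0 0 -0.72"

```text
time_s: 24.82
position: [0.5501, 0.0295, 0.135]
tcp_rot: [[0.973, 0.23, -0.003], [0.23, -0.973, -0.011], [-0.005, 0.01, -1.0]]
force: [-2.1, -5.5, 1.3]
opening: 0.196
```

```bash
python3 - <<'E'
from h import *
s=st();print(wc(s["position"]),s["moment"])
cv2.imwrite("pics/w17.png",bot.capture("wrist"));im=bot.capture("scene");a=im[90:240,230:410]
cv2.imwrite("pics/s17.png",cv2.resize(a,None,fx=4,fy=4,interpolation=cv2.INTER_CUBIC))
E
```

```text
t 24.82 pos [0.5501 0.0295 0.135 ] phi 13.29 zax [-0.003 -0.011 -1.   ] F [-2.1 -5.5  1.3] op 0.196 q [-8.2 33.2 98.2 -0.9 48.7 69.1]
[-0.0036 -0.076   0.135 ] [-0.90933274  0.5696892  -0.05746268]
```

View pics/w17.png

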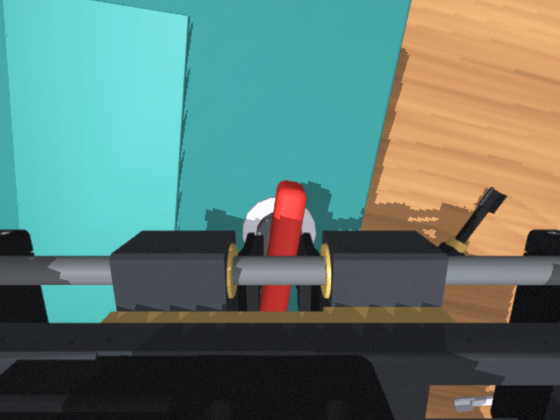

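View pics/s17.png

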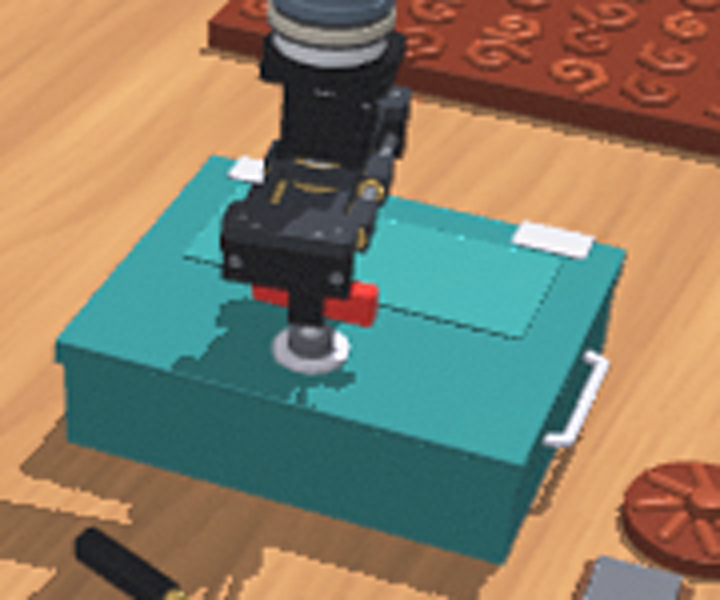

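The bar is about parallel to the lock-side edge and the lid stayed home. Next: open, retreat and verify.

Request:
carry_out --pt "0 0 0 0 0 0.05" --pt "0 0 0 0 0 0.05" --pt "0 0 0 0 0 0.05" --pt "0 0 0 0 0 0.05" --pt "0 0 0 0 0 0.05" --jaw 0

```text
time_s: 25.55
position: [0.5502, 0.0296, 0.135]
tcp_rot: [[0.988, 0.153, -0.002], [0.153, -0.988, -0.011], [-0.004, 0.011, -1.0]]
force: [0.1, -0.1, 0.5]
opening: 0.498
```

Request:
carry_out --pt "0 0 -0.15 0 0 0" --pt "0 0 -0.45 0 0 0" --pt "-0.1 0 -0.75 0 0 0" --pt "-0.25 0 -0.98 0 0 0" --pt "-0.25 0 -0.98 0 0 0" --pt "-0.25 0 -0.98 0 0 0"

```text
time_s: 26.3
position: [0.501, 0.0243, 0.3308]
tcp_rot: [[0.988, 0.153, -0.003], [0.153, -0.988, -0.011], [-0.004, 0.011, -1.0]]
force: [-0.4, -0.3, -1.0]
opening: 0.503
```

```bash
python3 - <<'E'
from h import *
import pickle
s=st();print(wc(s["position"]));pickle.dump(s,open("w18.pkl","wb"))
cv2.imwrite("pics/w18.png",bot.capture("wrist"));im=bot.capture("scene");cv2.imwrite("pics/s18.png",im)
E
```

```text
t 26.3 pos [0.501  0.0243 0.3308] phi 8.8 zax [-0.003 -0.011 -1.   ] F [-0.4 -0.3 -1. ] op 0.503 q [-9.6 14.8 92.5 -0.7 72.7 71.8]
[-0.053  -0.0766  0.3308]
```

View pics/w18.png

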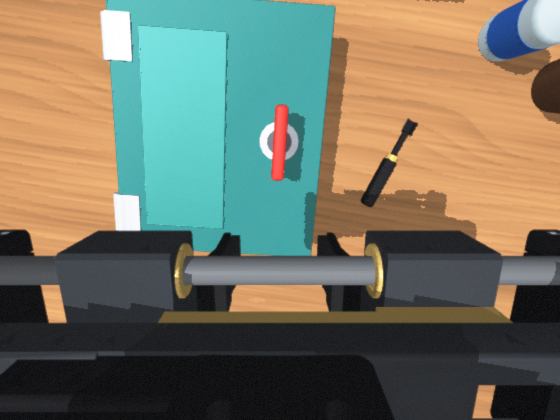

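View pics/s18.png

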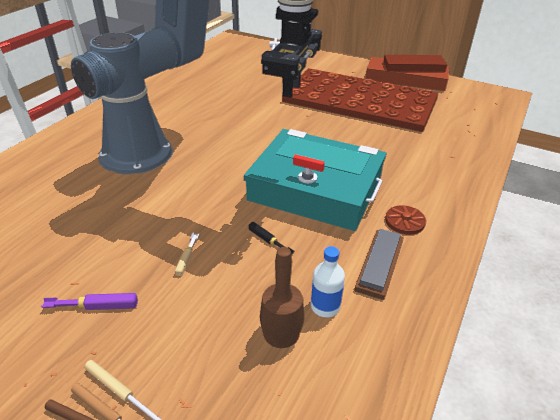

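The bar lies within about 0.03 rad of the lid edge, the lid's edges match the shut prediction, and the bystanders are in place.

```bash
python3 - <<'E'
from h import *
s=st();print(bot.hand_in())
E
```

```text
t 26.4 pos [0.5009 0.0243 0.3295] phi 8.8 zax [-0.005 -0.011 -1.   ] F [ 0.3 -0.8 -0.2] op 0.5 q [-9.6 14.9 92.5 -0.7 72.7 71.8]
the job is handed in; nothing more can be done
None
```

The job was done and handed in at 26.4 s of the 72 s. No verdict came back, so what follows rests on my own checks.

- **Gouge:** I set the larger pale gouge down in the empty cradle, cutting end towards the hinge. Measured just after letting go, its middle was about 1.4 mm off across and 0.3 mm off along, and its angle was within 0.02 rad. Once the lid closed I could not see it again.
- **Lid:** I pushed it past upright and it sank onto the lock by itself. I did not measure how fast it closed.
- **Lock:** Turning the key to the positive stop and back found nothing, even with about 18 N of downward push at the end. On the negative side, turning with a light push down made the lid drop home. Its front corners in the scene picture then matched the shut position, not the ajar one.
- **Key:** I turned it back, and the last wrist picture puts the bar within about 0.03 rad of the lock-side edge.
- **End state:** The jaws are open and the gripper is about 0.2 m above the key, touching nothing. The bystanders look unmoved in the scene picture, judged by eye only.

One small disagreement: the bar sat about 3 mm nearer the hinge than my case estimate predicted with the lid ajar. This was within what the grip could take.

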